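# Stow the spare roller and shut the change-part drawer

### The job

Take the spare roller out of its two spring clips by rolling it sideways out of their mouths, and lay it flat (do not drop it) in the front compartment of the open drawer under the motor plate. Then push the drawer in, without slamming or ramming it, until it has ridden over its catch and is fully home. Leave the bin, the star wheel and the jar where they are.

Things in the scene. Friction and masses are not known exactly. Their poses are not given: they have to be found in the camera images.
- roller_center (a point): centre of the loose spare roller: plain aluminium tube with black end rings, diameter 30 mm, 130 mm long (146 over its thin 12 mm end stubs), 0.2 to 0.4 kg, lying along this frame's y axis. At the start it lies level in the two spring clips, its centre 57 mm above the bench, its middle 85 mm clear of clips
- clip_seat (a point): where the roller's centre sits in the clips, 57 mm above the bench. Frame of the clip stand: y along the roller, z up, -x the way the mouths open. Move the roller level to -x: a sprung nose at the foot of each mouth, 19 mm to -x of here and 4 mm proud of the clip's floor, gives way downward (about 10 N in all). After 45 mm the roller is clear of the clips and can be lifted
- clip_stand: dark steel stand fixed to the bench, origin under its middle, axes as clip_seat; base plate 110 x 140 x 8 mm. Two C-shaped clips, each 14 mm wide, 50 mm either side of the middle, 79 mm high: rigid floor, back (+x) and a rigid lip over the roller from the back to 8 mm past the seat point on the mouth side, so the roller cannot be lifted straight up
- drawer (a joint): how far the drawer is open, m: 0 fully home at its hard stop, 0.16 to 0.185 at the start. Friction about 1 N. A spring catch resists from about 18 to 7 mm open, with up to about 11 N more; let go in there, the drawer springs back to about 18 mm. Past 7 mm the catch draws it home and holds it. Over 50 N of push is ramming, over 0.4 m/s slamming
- drawer_bay (a point): middle of the floor of the drawer's open-topped front compartment (moves with the drawer), 27 mm above the bench. +x is the way in (the way to push), y across, z up. 115 mm long in x: front inside at -57, a cross divider 18 mm high at +57; 186 mm wide in y. Side walls stand 35 mm above the floor, the front panel 45 mm
- drawer_face (a point): point on the outer face of the drawer's flat grey front panel, midway across, 32 mm above the bench; axes as drawer_bay, so -x points out of the face. The panel is 216 mm wide, from 12 to 72 mm above the bench, with no handle, only a flat dark mark near its top edge
- module: fixed grey drive module holding the drawer, 220 mm wide; origin on the bench at its middle, axes as drawer_bay. Its aluminium top plate, 82 to 88 mm above the bench, overhangs the shut drawer's face by 28 mm (edge at x -153, shut face at -125 mm): lean the tool's top back to -x to push the last part. A black motor 90 mm wide, 179 mm high stands on it at x +60
- bin: loose grey open bin 120 x 150 x 60 mm, origin under its centre; leave alone
- starwheel: loose grey plastic star wheel with six arms, 112 mm across, 34 mm high at the hub, origin under its centre; leave alone
- jar: loose white jar with black lid, 64 mm wide, 85 mm high, origin under its centre; leave alone

How it is judged:
On the way, in this order (a step that is already met when the one before it is completed fails the run):
1. the roller is out of the clips, its centre more than 60 mm from its seat (distance between roller_center and clip_seat above 0.06 m), for 0.1 s.
2. the roller lies let go on the floor of the front compartment while the drawer is still open more than 60 mm (x of roller_center in the frame of drawer_bay between -0.045 and 0.045 m and y of roller_center in the frame of drawer_bay between -0.06 and 0.06 m and z of roller_center in the frame of drawer_bay between 0.008 and 0.021 m and contact force between the fingers and roller below 0.1 N and value of joint drawer above 0.06 m), for 0.2 s.
3. the drawer is home, open less than 2.5 mm, with the roller in it (x of roller_center in the frame of drawer_bay between -0.045 and 0.045 m and y of roller_center in the frame of drawer_bay between -0.06 and 0.06 m and z of roller_center in the frame of drawer_bay between 0.008 and 0.021 m and value of joint drawer below 0.0025 m), for 0.2 s.
At the end, for the whole second after the job is handed in: the roller lies at rest and released on the floor of the drawer's front compartment (centre within 45 mm in x and 60 mm in y of the compartment's middle, 8 to 21 mm above its floor) and the drawer is home past its catch, open less than 2.5 mm (all of step 3 and contact force between the fingers and roller below 0.1 N and linear speed of roller below 0.03 m/s); the robot touches nothing.
It fails at once if the bin, star wheel or jar is moved more than 20 mm (distance of any of bin, starwheel, jar from where it was at the start of the episode above 0.02 m).
It fails at once if the drawer is slammed: it moves inward faster than 0.4 m/s (velocity of joint drawer below -0.4 m/s).
It fails at once if the drawer is rammed: the robot presses on it with more than 50 N (contact force between any of the fingers, the arm and drawer above 50 N).
It fails at once if the roller is dropped into the drawer: it moves faster than 0.8 m/s within 60 mm of the compartment's floor (horizontal distance between roller_center and drawer_bay below 0.09 m and z of roller_center in the frame of drawer_bay below 0.06 m and linear speed of roller above 0.8 m/s).
It also fails if it takes over 58 s, if anything falls off the work surface, if the arm or the gripper's body presses on something with over 40 N, if the wrist force passes 120 N, or if a joint passes its speed limit or range.

### The arm

A 6-joint arm with a two-finger parallel gripper is mounted at the origin on the work surface. World frame = base frame: x ahead of the robot, y to its left, z up, the work surface at z = 0. Lengths are in m, angles in rad, forces in N, time in s.
With the tool pointing down it reaches from about 0.4 to 0.825 m from the base axis. Payload 7 kg.
Tool frame: the origin (TCP) lies at the centre of the arm's flange, where the gripper is bolted on; the fingertips stand 178 mm ahead of it and the grasp point (between the pads) lies 159 mm ahead of it; z points along the fingers, y is the direction in which the jaws open and shut (so a half turn about z gives the same grasp; the last joint's range is limited). The gripper opens to 88 mm and grips with 3 to 60 N. Pads are 19 mm wide; open, the fingers measure 130 mm over their backs; the gripper's body (78 mm by 193 mm) begins 47 mm behind the grasp point.
Start: joints at [-0.919, 0.359, 0.012, 0, -1.224, -0.288], TCP at [0.24, -0.631, 0.405] pointing down, gripper open.
Joint ranges: [-3.07, 3.07], [-1.43, 2.12], [-1.02, 1.25], [-3.03, 1.67], [-3.05, -0], [-3.03, 3.03]. Speed limits (rad/s): [2.39, 2.39, 3.01, 3.14, 3.14, 3.14].

### API

Orientations are given as [roll, pitch, yaw] about the fixed x, y, z axes, in that order (R = Rz(yaw) Ry(pitch) Rx(roll)).
In Python, from station import * gives the robot as it stands.
- The arm moves only by the tool send_rows, never from a script. Its argument "motion" is a list of rows, each an object with "offset": the shift along the tool's x, y, z in cm, a list of three; "turn": the turn about the tool's z in degrees. In form: [{"offset": [x, y, z], "turn": turn}, ...]. A call has 1 to 8 rows; each row is the pose to reach, as a shift and turn from the pose commanded when the call began, along the tool's axes at that moment; what a row does not reach only later rows make up. A row lasts 1/10 s, in which the tool goes at most 50 mm and 8.59 degrees, less where a joint would pass 70% of its speed; a pose out of reach is approached as far as the arm can. A call with a gripper value outside its range is refused whole. "hand" is the opening, from -1 (shut) to 1 (fully open), set as the call begins (left out, the last holds). The fingers move at their own pace and stop on an object; "squeeze" is the grip in N (left out, the last holds). Time passes only in rows, so rows that repeat a pose let the fingers close. It gives the time, the measured TCP pose, the force and the opening at its end, in the units of the state.
- get_state(): the state, without advancing time (a new reading comes with each control period).
- grab_frame(name): name is "side" or "top" or "wrist"; returns a dict with "frame" (420x560x3 uint8, blue, green, red), "range_z" (420x560 float32, m along the optical axis (not along the pixel's ray), 0 where there is no reading), "vertical_fov" (degrees; the focal length in pixels is half the picture's height over the tangent of half this angle, whatever the lens; pixels are square), "cx", "cy" (the principal point, pixels), "k1" (the pictures are not rectified: a ray, as slopes to the right and down, at radius r is drawn at 1 + k1 r^2 times it, then the intrinsics apply), "cam_to_world" (4x4, takes a point from camera to world coordinates). Camera axes: x right, y up, looking along -z (the intrinsics and any distortion apply to the point x, -y, -z); pixel columns grow to the right and rows downward; lengths in m; the calibration is good to about 2 mm. A picture is of the moment at which its call begins.
- job_done(): hands the job in, once; it reports no verdict.
The state is a dict: "t": time; "q": joint angles; "qd": joint speeds; "joint_efforts": joint torques, N m; "eef_pos": TCP position; "ee_rot": TCP orientation; "force": force on the tool from outside, world axes, zero at the start; "moment": the same for the moment, N m; "width": finger opening in m.
Only numpy, scipy, OpenCV 4.12 (cv2) and the standard library are available. Lean on these libraries where they do the work, as an engineer would, in place of code of your own. Each camera call takes 0.05 s, during which the arm holds its last target. There are 200 camera calls.

## Working session

There is one attempt and no reset: what is moved stays moved. The work goes in short steps, Python scripts to look and compute and a tool call to move; the robot and the scene stay as the last step left them, time stands still between calls to the robot, and variables do not carry over. Pictures are saved under pics/ and viewed, about 8 in all and at most 12, crops included, and the job is handed in when it is done.

Besides the shell and the picture viewer there is one more tool, called after "Call:" by a JSON object that holds its "op" and its "data". send_rows: Moves the arm, as the interface text tells. Its arguments: {"type":"object","properties":{"motion":{"type":"array"},"hand":{"type":"number"},"squeeze":{"type":"number"}},"required":["motion"]}

```bash
mkdir -p pics; ls
cat > h.py <<'E'
from station import *
import numpy as np, cv2
from scipy.spatial.transform import Rotation as Rn
def save(name,fn):
    f=grab_frame(name); cv2.imwrite('pics/'+fn+'.png',f['frame']); np.save('pics/'+fn+'.npy',f,allow_pickle=True); return f
def load(fn): return np.load('pics/'+fn+'.npy',allow_pickle=True).item()
def world(f):
    """world point of every pixel by range"""
    H,W=f['range_z'].shape; F=H/2/np.tan(np.radians(f['vertical_fov'])/2)
    u,v=np.meshgrid(np.arange(W),np.arange(H))
    K=np.array([[F,0,f['cx']],[0,F,f['cy']],[0,0,1.]])
    p=cv2.undistortPoints(np.stack([u,v],-1).reshape(-1,1,2).astype(float),K,np.array([f['k1'],0,0,0,0.])).reshape(H,W,2)
    z=f['range_z']; P=np.stack([p[...,0]*z,-p[...,1]*z,-z,np.ones_like(z)],-1)
    return (P@np.array(f['cam_to_world']).T)[...,:3]
E
python3 - <<'E'
from h import *
s=get_state(); print(s)
for n in('side','top','wrist'):
    f=save(n,n+'0'); print(n,f['vertical_fov'],f['cx'],f['cy'],f['k1'],np.round(f['cam_to_world'],3).tolist())
a,b=[cv2.imread(f'pics/{n}0.png') for n in('top','side')]
cv2.imwrite('pics/ab.png',cv2.resize(np.hstack([a,b]),(800,300)))
E
```

```text
pics
{'t': 0.0, 'q': array([-9.18927006e-01,  3.59337891e-01,  1.10789369e-02, -3.35886986e-04,
       -1.22411171e+00, -2.88078427e-01]), 'qd': array([ 0.0005726 ,  0.00174415,  0.00121945,  0.00073123, -0.00138338,
       -0.00015179]), 'joint_efforts': array([-3.16033482e-03, -5.82722425e+01,  2.93044192e+01,  6.99734151e+00,
        6.67826651e-03, -1.71478664e-04]), 'eef_pos': array([ 0.24008899, -0.63064539,  0.40376546]), 'ee_rot': array([ 3.13999348e+00, -1.44577454e-04, -2.77791602e+00]), 'force': array([-0.12293127, -0.94555392, -0.11558893]), 'moment': array([-0.00119517,  0.01071557,  0.01369607]), 'width': 0.08766191200182775}
side 56.36377199123259 279.0703717944402 204.5851651272893 -0.10526393577881518 [[0.969, 0.174, -0.173, 0.485], [-0.245, 0.648, -0.721, -0.563], [-0.013, 0.742, 0.671, 0.585], [0.0, 0.0, 0.0, 1.0]]
top 47.72493541619827 275.75427097458345 208.00142390171348 -0.12296394252014739 [[0.02, 0.99, -0.141, 0.45], [-1.0, 0.022, 0.016, 0.009], [0.019, 0.141, 0.99, 1.248], [0.0, 0.0, 0.0, 1.0]]
wrist 71.90864133212291 277.90822017981935 205.60799158497693 -0.029070287978759175 [[-0.355, -0.906, -0.231, 0.177], [0.935, -0.343, -0.09, -0.655], [0.003, -0.248, 0.969, 0.384], [0.0, 0.0, 0.0, 1.0]]
```

View pics/top0.png

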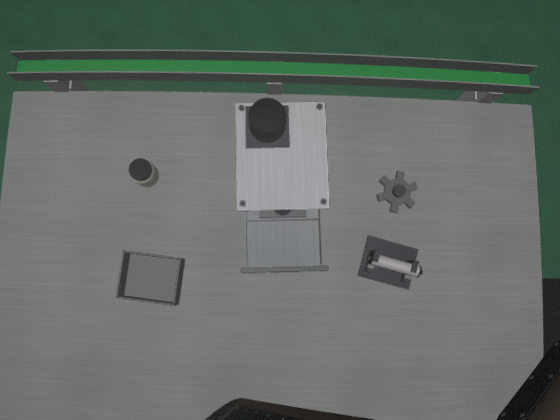

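View pics/side0.png

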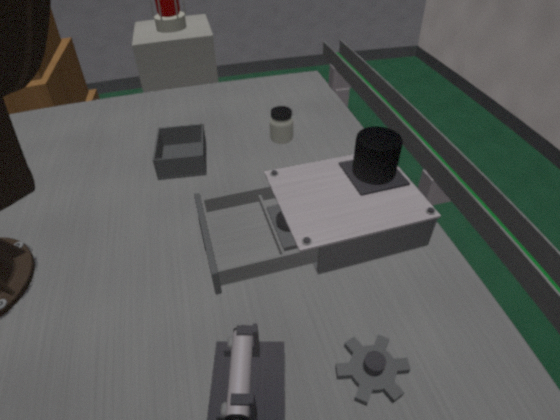

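The top view shows the drawer at (283,243), the roller stand at (390,262), the star wheel at (397,191), the bin at (151,277) and the jar at (141,170). The side view shows the roller at (240,375). Next I measure from the range data.

Run:
```python
from h import *
f=load('top0'); P=world(f); img=f['frame']
Z=P[...,2]
print('bench z',np.median(Z[300:330,250:330]))
# stand region
r=np.s_[225:300,345:435]
Q=P[r].reshape(-1,3); hsv=cv2.cvtColor(img,cv2.COLOR_BGR2HSV)[r].reshape(-1,3)
for lo,hi,n in((.004,.02,'plate'),(.06,.076,'roller top'),(.076,.1,'lip')):
    m=(Q[:,2]>lo)&(Q[:,2]<hi); q=Q[m]
    if len(q)<5: print(n,len(q)); continue
    c,s,a=cv2.minAreaRect((q[:,:2]*1000).astype(np.float32)); print(n,len(q),c,s,a,q.mean(0))
# module top plate
r=np.s_[95:285,225:340]; Q=P[r].reshape(-1,3)
for lo,hi,n in((.08,.094,'plate'),(.062,.078,'panel top'),(.02,.033,'floor')):
    q=Q[(Q[:,2]>lo)&(Q[:,2]<hi)]
    c,s,a=cv2.minAreaRect((q[:,:2]*1000).astype(np.float32)); print(n,len(q),c,s,a,q.mean(0))
    lo=np.percentile(q,[1,99],axis=0);print(lo.round(3).tolist())
a=cv2.resize(img[225:300,345:435],(540,450),interpolation=cv2.INTER_CUBIC)
z=cv2.resize(np.clip(Z[225:300,345:435]*2500,0,255).astype(np.uint8),(540,450),interpolation=cv2.INTER_NEAREST)
f2=load('side0');b=cv2.resize(f2['frame'][310:420,190:300],(450,450))
cv2.imwrite('pics/c1.png',cv2.resize(np.hstack([a,cv2.cvtColor(z,cv2.COLOR_GRAY2BGR),b]),(800,240)))
```

```text
bench z 9.755912718378834e-05
plate 1579 (490.59454345703125, -315.53656005859375) (195.93382263183594, 242.0436553955078) 0.16222824156284332 [ 0.493461   -0.30663054  0.00777131]
roller top 546 (485.63397216796875, -312.8300476074219) (145.7657470703125, 37.86436462402344) 74.66604614257812 [ 0.48125712 -0.31134164  0.06875444]
lip 127 (490.98553466796875, -308.63922119140625) (113.09351348876953, 30.101594924926758) 75.08206939697266 [ 0.49257511 -0.30479988  0.08023315]
plate 8140 (750.8069458007812, -19.845321655273438) (280.6797180175781, 231.31617736816406) 2.5117080211639404 [ 0.73056298 -0.02769568  0.08827136]
[[0.612, -0.133, 0.083], [0.887, 0.094, 0.094]]
panel top 661 (536.8532104492188, -30.01923370361328) (152.52914428710938, 212.5043487548828) 2.221475124359131 [ 0.48387028 -0.03119022  0.06930393]
[[0.459, -0.136, 0.062], [0.609, 0.071, 0.077]]
floor 3365 (540.339599609375, -29.594070434570312) (157.773193359375, 186.80079650878906) 2.7056732177734375 [ 0.54022666 -0.02939032  0.02733865]
[[0.479, -0.121, 0.022], [0.615, 0.062, 0.032]]
```

View pics/c1.png

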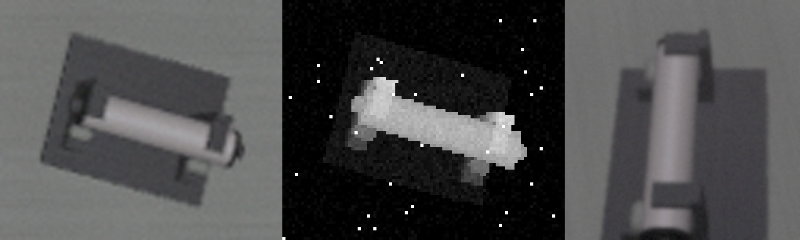

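View pics/wrist0.png

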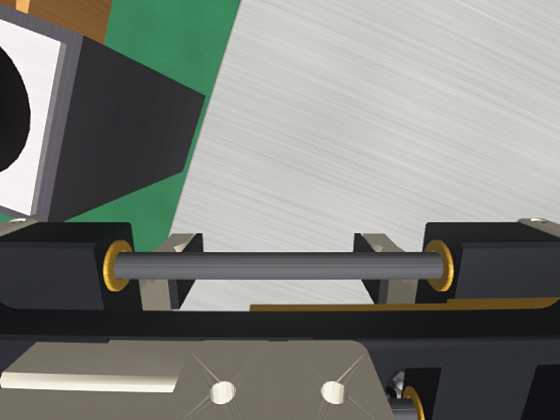

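The crops show the noses on the image's lower side, so the mouths open towards world −x and slightly +y, and the stand yaw is about −15°. The wrist view shows only bench and the gripper. Next are the precise fits.

Run:
```python
from h import *
f=load('top0'); P=world(f); r=np.s_[225:300,345:435]
Q=P[r].reshape(-1,3)
def line(q):
    vx,vy,x,y=cv2.fitLine((q[:,:2]*1000).astype(np.float32),cv2.DIST_HUBER,0,.01,.01).ravel(); return np.degrees(np.arctan2(vy,vx)),(x/1000,y/1000)
q=Q[(Q[:,2]>.066)&(Q[:,2]<.076)]
c=np.median(q,0)[:2]
for psi in (-15,):
    ps=np.radians(psi); X=np.array([np.cos(ps),np.sin(ps)]); Y=np.array([-np.sin(ps),np.cos(ps)])
    for n,m in (('roll',(Q[:,2]>.055)&(Q[:,2]<.076)),('lip',(Q[:,2]>.077)&(Q[:,2]<.086)),('plate',(Q[:,2]>.005)&(Q[:,2]<.011))):
        d=Q[m][:,:2]; d=d[np.abs((d-c)@Y)<.1]; d=d[np.abs((d-c)@X)<.09]
        print(n,np.percentile(d@X,[1,50,99]).round(4),np.percentile(d@Y,[1,50,99]).round(4))
    mid=Q[(np.abs((Q[:,:2]-c)@Y)<.03)&(Q[:,2]>.062)&(Q[:,2]<.078)]
    print('mid',line(mid),len(mid)); top=mid[mid[:,2]>.0695]; print('crest',line(top),(top[:,:2]@X).mean())
img=f['frame']; mask=((Q[:,2]>.005)&(Q[:,2]<.011)).reshape(75,90).astype(np.uint8)*255
mask=cv2.morphologyEx(((Q[:,2]>.005)&(Q[:,2]<.09)).reshape(75,90).astype(np.uint8)*255,cv2.MORPH_OPEN,np.ones((3,3)))
d=Q[(mask.ravel()>0)&(Q[:,2]<.011)]; print('plate rect',cv2.minAreaRect((d[:,:2]*1000).astype(np.float32)))
# module / drawer
r=np.s_[95:285,225:340]; Q=P[r].reshape(-1,3)
m=(cv2.medianBlur(P[...,2].astype(np.float32),3)[r].ravel())
q=Q[(m>.084)&(m<.092)&(Q[:,2]<.094)&(Q[:,2]>.084)]; print('topplate',cv2.minAreaRect((q[:,:2]*1000).astype(np.float32)))
ed=[]; 
for y in np.arange(-.12,.07,.01):
    s=q[np.abs(q[:,1]-y)<.005]; ed.append((np.percentile(s[:,0],1),y))
ed=np.array(ed); k=np.polyfit(ed[:,1],ed[:,0],1); print('plate edge x(y)',k,'yaw',-np.degrees(np.arctan(k[0])))
q=Q[(m>.066)&(m<.078)&(Q[:,0]<.51)]; print('panel',cv2.minAreaRect((q[:,:2]*1000).astype(np.float32)),line(q),np.percentile(q[:,0],[1,99]))
q=Q[(m>.024)&(m<.031)&(Q[:,0]<.7)]; print('floor',cv2.minAreaRect((q[:,:2]*1000).astype(np.float32)))
q=Q[(m>.038)&(m<.052)&(np.abs(Q[:,1]+.03)<.08)&(Q[:,0]>.53)]; print('divider',np.percentile(q[:,0],[2,50,98]),len(q))
```

```text
roll [0.5314 0.5444 0.5662] [-0.2463 -0.1753 -0.1067]
lip [0.5394 0.554  0.5691] [-0.2273 -0.128  -0.1152]
plate [0.4808 0.5687 0.6241] [-0.262  -0.1669 -0.1007]
mid (np.float32(75.98611), (np.float32(0.4813473), np.float32(-0.3118195))) 258
crest (np.float32(75.30571), (np.float32(0.48150736), np.float32(-0.31161568))) 0.5460358368716984
plate rect ((490.85321044921875, -307.93817138671875), (138.5312042236328, 110.76222229003906), 75.43683624267578)
topplate ((750.7518310546875, -19.790664672851562), (280.6199035644531, 231.1177520751953), 2.4316792488098145)
plate edge x(y) [-0.0494081   0.61165769] yaw 2.8285755888753505
panel ((464.5880432128906, -32.909141540527344), (22.79270362854004, 212.5057830810547), 4.259153366088867) (np.float32(-87.75061), (np.float32(0.4671006), np.float32(-0.032605514))) [0.4576548  0.47534297]
floor ((535.587646484375, -29.670684814453125), (167.27371215820312, 186.5051727294922), 2.7056732177734375)
divider [0.5902386  0.60257738 0.61815069] 381
```

```bash
cat >> h.py <<'E'
def go(x,y,z,yaw):
    """offset cm + turn deg from measured pose to a TCP target (tool down, yaw deg)"""
    s=get_state(); R=Rn.from_euler('xyz',s['ee_rot'])
    o=R.inv().apply(np.array([x,y,z])-s['eef_pos'])*100
    D=R.inv()*Rn.from_euler('xyz',[180,0,yaw],degrees=True)
    t=D.as_rotvec(degrees=True)
    print('t',round(s['t'],2),'pos',s['eef_pos'].round(4),'rpy',np.degrees(s['ee_rot']).round(2),'F',s['force'].round(1),'w',round(s['width'],4),'q',s['q'].round(3))
    print('offset',o.round(2),'turn',t.round(1))
E
python3 -c "
from h import *
go(.483,-.307,.33,-104.6)"
```

```text
t 0.15 pos [ 0.2401 -0.6307  0.4039] rpy [ 1.7993e+02 -1.0000e-02 -1.5916e+02] F [-0.4 -0.1 -0.4] w 0.0876 q [-0.919  0.359  0.011 -0.    -1.224 -0.288]
offset [-34.21  21.6    7.42] turn [  0.1   0.  -54.6]
```

Call:
{"op": "send_rows", "data": {"motion": [{"offset":[-17,10.8,0],"turn":-27},{"offset":[-17,10.8,0],"turn":-27},{"offset":[-17,10.8,0],"turn":-27},{"offset":[-34.2,21.6,0],"turn":-54.6},{"offset":[-34.2,21.6,3],"turn":-54.6},{"offset":[-34.2,21.6,7.4],"turn":-54.6},{"offset":[-34.2,21.6,7.4],"turn":-54.6},{"offset":[-34.2,21.6,7.4],"turn":-54.6}], "hand": 1, "squeeze": 30}}

```text
t: 0.95
eef_pos: [0.4733, -0.3193, 0.3376]
ee_rot: [-3.141, 0.0, -1.823]
force: [0.6, -1.7, -0.5]
width: 0.0874
```

Call:
{"op": "send_rows", "data": {"motion": [{"offset":[0,0,0],"turn":0},{"offset":[0,0,0],"turn":0}]}}

```text
t: 1.15
eef_pos: [0.4731, -0.32, 0.3374]
ee_rot: [3.14, -0.0, -1.822]
force: [0.7, -0.5, 0.4]
width: 0.0877
```

```bash
python3 -c "
from h import *
go(.483,-.307,.33,-104.6)
save('wrist','w1')"
```

```text
t 1.15 pos [ 0.4731 -0.32    0.3374] rpy [ 179.91   -0.   -104.41] F [ 0.7 -0.5  0.4] w 0.0877 q [-2.520e-01  2.430e-01 -3.140e-01  0.000e+00 -1.015e+00  1.000e-03]
offset [-1.5  -0.63  0.74] turn [ 0.1 -0.   0.2]
```

View pics/w1.png

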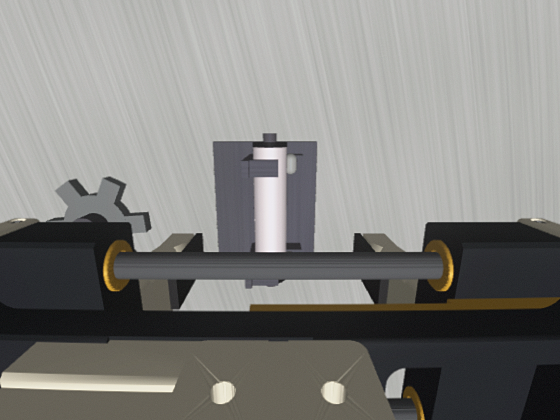

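The wrist view shows the roller upright in the picture, at columns 253-287, with its far stub at (270,137) and the clip lip at (262,167). I refine the roller from this range data.

Run:
```python
from h import *
f=load('w1'); P=world(f); r=np.s_[120:250,200:330]
Q=P[r].reshape(-1,3)
ps=np.radians(-14.6); X=np.array([np.cos(ps),np.sin(ps)]); Y=np.array([-np.sin(ps),np.cos(ps)])
O=np.array([.483,-.307])
lx=(Q[:,:2]-O)@X; ly=(Q[:,:2]-O)@Y
m=(Q[:,2]>.05)&(Q[:,2]<.078)&(ly<-.0)&(np.abs(lx)<.03)
pr=lambda n,a:print(n,np.percentile(a,[0,1,50,99,100]).round(4))
pr('ly all',ly[m]); b=m&(ly>-.042)&(ly<-.005)
pr('lx body',lx[b]); pr('z',Q[b][:,2])
# circle fit in (lx,z)
from scipy.optimize import least_squares
c=m&(ly>-.04)&(ly<.0); 
s=least_squares(lambda p:np.hypot(lx[c]-p[0]-p[2]*ly[c],Q[c][:,2]-p[1])-.015,[0,.057,0],loss='soft_l1',f_scale=.001); print('circle x,z,slope',s.x)
e=(Q[:,2]>.062)&(Q[:,2]<.078)&(np.abs(lx)<.008); pr('ring end',ly[e&(ly<-.03)])
l=(Q[:,2]>.0765)&(Q[:,2]<.09); pr('lip y',ly[l]);pr('lip x',lx[l])
p=(Q[:,2]>.005)&(Q[:,2]<.012); pr('plate y',ly[p]);pr('plate x',lx[p])
```

```text
ly all [-0.0811 -0.0802 -0.0354 -0.0007 -0.    ]
lx body [-0.0142 -0.0141  0.0001  0.0143  0.0152]
z [0.0583 0.0612 0.0707 0.0734 0.0747]
circle x,z,slope [ 9.74964683e-05  5.74948138e-02 -3.62868649e-03]
ring end [-0.0811 -0.0811 -0.0614 -0.0304 -0.03  ]
lip y [-0.06   -0.0599 -0.0531 -0.0464 -0.0462]
lip x [-0.0068 -0.0068  0.0081  0.0223  0.0226]
plate y [-0.0728 -0.0726 -0.0127  0.0472  0.0491]
plate x [-0.0483 -0.0475  0.0263  0.0603  0.0618]
```

```bash
python3 -c "
from h import *
go(.4812,-.3138,.2235,-104.6)"
```

```text
t 1.2 pos [ 0.4727 -0.3208  0.338 ] rpy [ 1.7997e+02 -1.0000e-02 -1.0449e+02] F [-0.6  0.5  0.7] w 0.0877 q [-2.540e-01  2.430e-01 -3.140e-01  0.000e+00 -1.015e+00  1.000e-03]
offset [-0.9  -0.65 11.45] turn [ 0.  -0.   0.1]
```

Call:
{"op": "send_rows", "data": {"motion": [{"offset":[-0.9,-0.65,0],"turn":0},{"offset":[-0.9,-0.65,3],"turn":0},{"offset":[-0.9,-0.65,6],"turn":0},{"offset":[-0.9,-0.65,8.5],"turn":0},{"offset":[-0.9,-0.65,10.4],"turn":0},{"offset":[-0.9,-0.65,11.4],"turn":0},{"offset":[-0.9,-0.65,11.4],"turn":0},{"offset":[-0.9,-0.65,11.4],"turn":0}]}}

```text
t: 2.0
eef_pos: [0.4814, -0.3145, 0.2249]
ee_rot: [-3.141, -0.0, -1.825]
force: [0.5, 0.2, 1.5]
width: 0.0875
```

```bash
python3 -c "
from h import *
go(.4812,-.3138,.2235,-104.6)
save('side','s1')"
```

```text
t 2.0 pos [ 0.4814 -0.3145  0.2249] rpy [-1.7994e+02 -1.0000e-02 -1.0458e+02] F [0.5 0.2 1.5] w 0.0875 q [-0.238  0.375 -0.429  0.    -0.766 -0.016]
offset [-0.06  0.04  0.14] turn [-0.1 -0.   0. ]
```

View pics/s1.png

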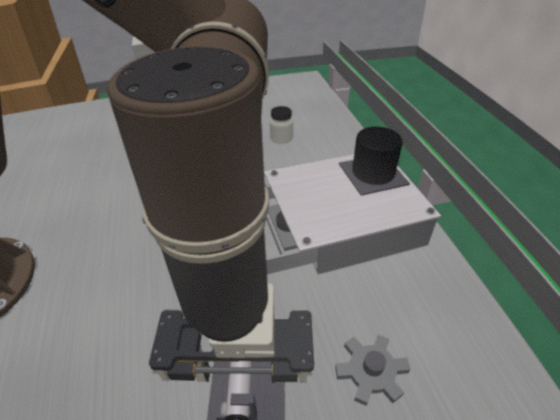

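The side view shows the gripper straddling the roller at its middle, at (240,375). Now I close it.

Call:
{"op": "send_rows", "data": {"motion": [{"offset":[0,0,0],"turn":0},{"offset":[0,0,0],"turn":0},{"offset":[0,0,0],"turn":0},{"offset":[0,0,0],"turn":0},{"offset":[0,0,0],"turn":0},{"offset":[0,0,0],"turn":0},{"offset":[0,0,0],"turn":0},{"offset":[0,0,0],"turn":0}], "hand": -1, "squeeze": 30}}

```text
t: 2.85
eef_pos: [0.4812, -0.314, 0.2241]
ee_rot: [-3.141, -0.0, -1.825]
force: [0.2, -0.6, 0.3]
width: 0.0292
```

Call:
{"op": "send_rows", "data": {"motion": [{"offset":[0,0.6,0],"turn":0},{"offset":[0,1.2,0],"turn":0},{"offset":[0,1.8,0],"turn":0},{"offset":[0,2.4,0],"turn":0},{"offset":[0,3.2,0],"turn":0},{"offset":[0,4.0,0],"turn":0},{"offset":[0,5.0,0],"turn":0},{"offset":[0,6.0,0],"turn":0}]}}

```text
t: 3.65
eef_pos: [0.4215, -0.2985, 0.2235]
ee_rot: [3.14, 0.0, -1.825]
force: [-0.2, 0.3, -2.0]
width: 0.0296
```

Call:
{"op": "send_rows", "data": {"motion": [{"offset":[0,0.8,0],"turn":0},{"offset":[0,0.8,0],"turn":0},{"offset":[0,0.8,-1],"turn":0},{"offset":[0,0.8,-3],"turn":0},{"offset":[0,0.8,-6],"turn":0},{"offset":[0,0.8,-9],"turn":0},{"offset":[0,0.8,-10],"turn":0},{"offset":[0,0.8,-10],"turn":0}]}}

```text
t: 4.45
eef_pos: [0.4159, -0.297, 0.3259]
ee_rot: [-3.138, -0.0, -1.825]
force: [0.9, 0.0, -3.8]
width: 0.029
```

```bash
python3 -c "
from h import *
go(.526,-.030,.32,-87.5)
f=save('side','s2'); g=save('wrist','w2')
cv2.imwrite('pics/c2.png',cv2.resize(np.hstack([f['frame'],g['frame']]),(800,300)))"
```

```text
t 4.45 pos [ 0.4159 -0.297   0.3259] rpy [-1.7977e+02 -1.0000e-02 -1.0455e+02] F [ 0.9  0.  -3.8] w 0.029 q [-0.235  0.157 -0.457  0.    -0.953 -0.019]
offset [-28.61  -3.95   0.61] turn [ -0.2  -0.  -17. ]
```

View pics/c2.png

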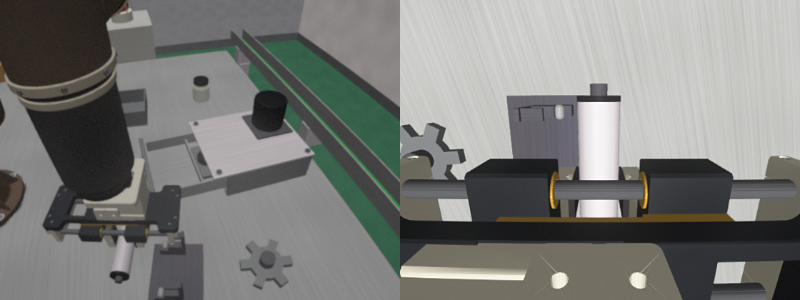

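The roller is out of the clips and held: side view (122,262), wrist view (600,150). Next I move it over the drawer.

Call:
{"op": "send_rows", "data": {"motion": [{"offset":[-4,-0.5,0],"turn":-3},{"offset":[-8,-1,0],"turn":-6},{"offset":[-12,-1.6,0],"turn":-9},{"offset":[-16,-2.2,0],"turn":-12},{"offset":[-20,-2.8,0],"turn":-14},{"offset":[-24,-3.4,0],"turn":-16},{"offset":[-27,-3.8,0.3],"turn":-17},{"offset":[-28.6,-3.95,0.6],"turn":-17}]}}

```text
t: 5.35
eef_pos: [0.5259, -0.0278, 0.3163]
ee_rot: [3.139, -0.0, -1.526]
force: [-1.7, 0.2, -2.5]
width: 0.0292
```

Call:
{"op": "send_rows", "data": {"motion": [{"offset":[0,0,0],"turn":0},{"offset":[0,0,0],"turn":0}]}}

```text
t: 5.55
eef_pos: [0.5249, -0.0301, 0.3168]
ee_rot: [3.139, -0.001, -1.528]
force: [-1.1, -0.7, -2.2]
width: 0.0293
```

Run:
```python
from h import *
go(.526,-.030,.32,-87.5)
s=get_state(); f=save('wrist','w3'); P=world(f).reshape(-1,3)
R=Rn.from_euler('xyz',s['ee_rot']); T=R.inv().apply(P-s['eef_pos'])
m=(np.abs(T[:,1])<.02)&(T[:,0]>.0)&(T[:,0]<.1)&(T[:,2]>.13)&(T[:,2]<.19)
from scipy.optimize import least_squares
q=T[m&(T[:,0]<.055)&(T[:,0]>.02)]; print(len(q),np.percentile(T[m],[0,50,100],axis=0).round(4))
s=least_squares(lambda p:np.hypot(q[:,1]-p[0]-p[2]*q[:,0],q[:,2]-p[1]-p[3]*q[:,0])-.015,[0,.166,0,0],loss='soft_l1',f_scale=.001); print('y z slopey slopez',s.x)
# drawer in this view & top view
b=P[(P[:,2]>.022)&(P[:,2]<.032)&(P[:,0]>.44)&(P[:,0]<.62)]; print('floor seen',len(b),np.percentile(b,[1,99],axis=0).round(4) if len(b) else '')
f=save('top','t3'); Q=world(f).reshape(-1,3)
q=Q[(Q[:,2]>.066)&(Q[:,2]<.077)&(Q[:,0]<.49)&(Q[:,0]>.44)&(np.abs(Q[:,1])<.13)]; print('panel',len(q),np.percentile(q,[2,50,98],axis=0).round(4))
```

```text
t 5.55 pos [ 0.5249 -0.0301  0.3168] rpy [ 1.7984e+02 -3.0000e-02 -8.7550e+01] F [-1.1 -0.7 -2.2] w 0.0293 q [ 0.316  0.193 -0.436 -0.    -0.945 -0.273]
offset [-0.01 -0.11 -0.32] turn [ 0.2 -0.  -0. ]
4155 [[ 0.     -0.02    0.13  ]
 [ 0.0388  0.0008  0.1536]
 [ 0.0741  0.02    0.1782]]
y z slopey slopez [0.000956   0.16654038 0.00053779 0.00249575]
floor seen 11189 [[ 0.4768 -0.1258  0.0259]
 [ 0.6173 -0.0013  0.0308]]
panel 279 [[ 0.4597 -0.1266  0.0675]
 [ 0.4676 -0.047   0.0719]
 [ 0.4753  0.0473  0.0763]]
```

Call:
{"op": "send_rows", "data": {"motion": [{"offset":[0,-0.3,2.5],"turn":0},{"offset":[0,-0.3,5],"turn":0},{"offset":[0,-0.3,7],"turn":0},{"offset":[0,-0.3,8.5],"turn":0},{"offset":[0,-0.3,9.5],"turn":0},{"offset":[0,-0.3,10.1],"turn":0},{"offset":[0,-0.3,10.4],"turn":0},{"offset":[0,-0.3,10.4],"turn":0}]}}

```text
t: 6.45
eef_pos: [0.5285, -0.03, 0.2142]
ee_rot: [-3.141, 0.0, -1.528]
force: [0.1, 0.6, -3.1]
width: 0.0294
```

Call:
{"op": "send_rows", "data": {"motion": [{"offset":[0,0,0.1],"turn":0},{"offset":[0,0,0.1],"turn":0}]}}

```text
t: 6.65
eef_pos: [0.5286, -0.0298, 0.2136]
ee_rot: [-3.141, 0.0, -1.528]
force: [0.0, 0.3, -2.4]
width: 0.029
```

Still 5 mm above. I lower step by step and watch the force.

Call:
{"op": "send_rows", "data": {"motion": [{"offset":[0,0,0.15],"turn":0},{"offset":[0,0,0.3],"turn":0},{"offset":[0,0,0.3],"turn":0}]}}

```text
t: 6.95
eef_pos: [0.5283, -0.0298, 0.2099]
ee_rot: [3.141, 0.0, -1.528]
force: [-0.4, 0.2, -3.0]
width: 0.0288
```

Call:
{"op": "send_rows", "data": {"motion": [{"offset":[0,0,0.1],"turn":0},{"offset":[0,0,0.1],"turn":0}]}}

```text
t: 7.15
eef_pos: [0.5285, -0.0298, 0.2091]
ee_rot: [-3.141, -0.0, -1.528]
force: [0.3, 0.4, -2.8]
width: 0.0292
```

Call:
{"op": "send_rows", "data": {"motion": [{"offset":[0,0,0.1],"turn":0},{"offset":[0,0,0.1],"turn":0}]}}

```text
t: 7.35
eef_pos: [0.5292, -0.0297, 0.209]
ee_rot: [-3.139, -0.0, -1.527]
force: [-0.1, 0.6, 4.3]
width: 0.029
```

Contact: the force went from −2.8 to +4.3 N. I open to about 42 mm and then lift.

Call:
{"op": "send_rows", "data": {"motion": [{"offset":[0,0,0],"turn":0},{"offset":[0,0,0],"turn":0},{"offset":[0,0,0],"turn":0},{"offset":[0,0,0],"turn":0},{"offset":[0,0,0],"turn":0},{"offset":[0,0,0],"turn":0}], "hand": -0.08}}

```text
t: 7.95
eef_pos: [0.5284, -0.0298, 0.208]
ee_rot: [3.141, -0.0, -1.528]
force: [-0.1, 1.0, -0.3]
width: 0.04
```

Call:
{"op": "send_rows", "data": {"motion": [{"offset":[0,0,-1],"turn":0},{"offset":[0,0,-2],"turn":0},{"offset":[0,0,-4],"turn":0},{"offset":[0,0,-7],"turn":0},{"offset":[0,0,-10],"turn":0},{"offset":[0,0,-13],"turn":0},{"offset":[0,0,-14],"turn":0},{"offset":[0,0,-14],"turn":0}]}}

```text
t: 8.75
eef_pos: [0.5287, -0.0298, 0.3507]
ee_rot: [-3.137, 0.001, -1.528]
force: [0.5, 0.2, 0.2]
width: 0.0403
```

Run:
```python
from h import *
go(.40,-.036,.35,-87.5)
f=save('wrist','w4'); Q=world(f).reshape(-1,3); q=Q[(Q[:,2]>.045)&(Q[:,2]<.062)&(Q[:,0]>.485)&(Q[:,0]<.58)&(Q[:,1]>-.11)&(Q[:,1]<.05)]
print(len(q),np.percentile(q,[2,50,98],axis=0).round(4))
g=save('side','s4'); cv2.imwrite('pics/c4.png',cv2.resize(np.hstack([g['frame'],f['frame']]),(800,300)))
```

```text
t 8.75 pos [ 0.5287 -0.0298  0.3507] rpy [-1.7974e+02  5.0000e-02 -8.7550e+01] F [0.5 0.2 0.2] w 0.0403 q [ 0.314  0.162 -0.387  0.    -1.017 -0.272]
offset [7.000e-02 1.288e+01 1.000e-02] turn [-0.3  0.1 -0. ]
3575 [[ 0.5144 -0.0978  0.0461]
 [ 0.5293 -0.0424  0.0555]
 [ 0.5436  0.0203  0.0583]]
```

View pics/c4.png

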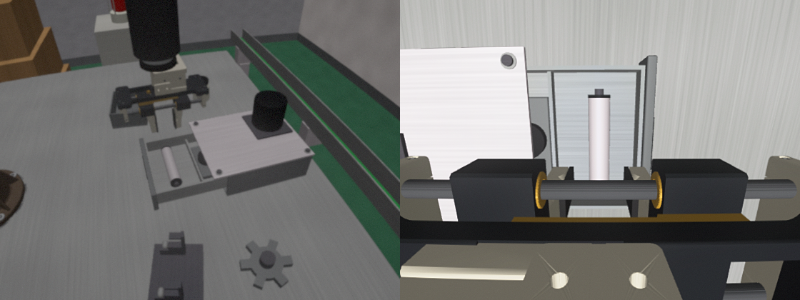

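The roller lies in the drawer: side view (172,167), centre about (0.529, −0.04), crest z 0.057. The rows have no tilt axis. The only documented way a lean could arise is a pose out of reach, so I test that in free space, high up.

Call:
{"op": "send_rows", "data": {"motion": [{"offset":[0,0,-4],"turn":0},{"offset":[0,0,-8],"turn":0},{"offset":[0,-4,-10],"turn":0},{"offset":[0,-8,-10],"turn":0},{"offset":[0,-12,-10],"turn":0},{"offset":[0,-16,-10],"turn":0},{"offset":[0,-20,-10],"turn":0},{"offset":[0,-24,-10],"turn":0}], "hand": -1}}

```text
t: 9.65
eef_pos: [0.7698, -0.0195, 0.4454]
ee_rot: [3.138, -0.0, -1.528]
force: [-0.2, 0.5, 0.8]
width: 0.0004
```

Call:
{"op": "send_rows", "data": {"motion": [{"offset":[0,-3,0],"turn":0},{"offset":[0,-6,0],"turn":0},{"offset":[0,-9,0],"turn":0},{"offset":[0,-12,0],"turn":0},{"offset":[0,-15,0],"turn":0}]}}

```text
t: 10.15
eef_pos: [0.9193, -0.0131, 0.4451]
ee_rot: [3.138, -0.0, -1.528]
force: [1.5, 0.1, 0.0]
width: 0.0003
```

```bash
python3 -c "
from h import *
go(.40,-.036,.35,-87.5)"
```

```text
t 10.15 pos [ 0.9193 -0.0131  0.4451] rpy [ 1.7981e+02 -1.0000e-02 -8.7550e+01] F [1.5 0.1 0. ] w 0.0003 q [ 0.196  0.814  0.886 -0.    -1.646 -0.153]
offset [ 0.07 51.95  9.69] turn [ 0.2 -0.  -0.1]
```

Call:
{"op": "send_rows", "data": {"motion": [{"offset":[0,-3,0],"turn":0},{"offset":[0,-6,0],"turn":0},{"offset":[0,-9,0],"turn":0},{"offset":[0,-12,0],"turn":0},{"offset":[0,-12,0],"turn":0}]}}

```text
t: 10.65
eef_pos: [0.9883, -0.0066, 0.4283]
ee_rot: [-3.099, -0.006, -1.528]
force: [-0.6, 0.3, 0.1]
width: 0.0004
```

```bash
python3 -c "
from h import *
go(.40,-.036,.35,-87.5)"
```

```text
t 10.65 pos [ 0.9883 -0.0066  0.4283] rpy [-177.56   -0.37  -87.55] F [-0.6  0.3  0.1] w 0.0004 q [ 0.191  1.014  1.252  0.013 -1.767 -0.146]
offset [ 0.37 59.18  5.32] turn [-2.4 -0.4 -0. ]
```

The overreach gave a 2.4° lean with the tip towards +x, which is the wanted direction. I check whether it persists when the arm moves back in.

Call:
{"op": "send_rows", "data": {"motion": [{"offset":[0,4,0],"turn":0},{"offset":[0,8,0],"turn":0},{"offset":[0,8,0],"turn":0}]}}

```text
t: 10.95
eef_pos: [0.9048, -0.0107, 0.4306]
ee_rot: [-3.095, -0.006, -1.528]
force: [0.3, -0.1, 2.4]
width: 0.0001
```

```bash
python3 -c "
from h import *
go(.40,-.036,.35,-87.5)"
```

```text
t 10.95 pos [ 0.9048 -0.0107  0.4306] rpy [-177.34   -0.34  -87.55] F [ 0.3 -0.1  2.4] w 0.0001 q [ 0.205  0.753  0.731  0.013 -1.504 -0.162]
offset [ 0.33 50.86  5.7 ] turn [-2.7 -0.3 -0. ]
```

```bash
python3 -c "
from h import *
P=world(load('top0')); q=P[:,180:360].reshape(-1,3); q=q[q[:,0]>.93]
for x in np.arange(.93,1.3,.04):
    m=(q[:,0]>x)&(q[:,0]<x+.04); print(round(x,2),m.sum(),np.percentile(q[m][:,2],[1,50,99]).round(3) if m.sum() else '')
"
```

```text
0.93 3024 [-0.005  0.083  0.128]
0.97 3453 [0.075 0.082 0.128]
1.01 421 [0.073 0.111 0.128]
1.05 0 
1.09 0 
1.13 0 
1.17 0 
1.21 69 [-0.752 -0.744 -0.733]
1.25 1372 [-0.76  -0.748 -0.736]
1.29 274 [-0.762 -0.749 -0.739]
```

Call:
{"op": "send_rows", "data": {"motion": [{"offset":[0,-4,-2],"turn":0},{"offset":[0,-8,-2],"turn":0},{"offset":[0,-13,-2],"turn":0},{"offset":[0,-18,-2],"turn":0},{"offset":[0,-23,-2],"turn":0},{"offset":[0,-28,-2],"turn":0},{"offset":[0,-33,-2],"turn":0},{"offset":[0,-38,-2],"turn":0}]}}

```text
t: 11.75
eef_pos: [1.0086, 0.0031, 0.4021]
ee_rot: [-3.056, -0.011, -1.529]
force: [1.1, -0.2, 0.1]
width: 0.0005
```

```bash
python3 -c "
from h import *
go(.40,-.036,.35,-87.5)"
```

```text
t 11.75 pos [1.0086 0.0031 0.4021] rpy [-175.1    -0.66  -87.58] F [ 1.1 -0.2  0.1] w 0.0005 q [ 0.199  1.044  1.252  0.025 -1.695 -0.152]
offset [ 1.27 61.2  -0.  ] turn [-4.9 -0.7 -0.1]
```

Call:
{"op": "send_rows", "data": {"motion": [{"offset":[0,-40,-10],"turn":0},{"offset":[0,-40,-10],"turn":0},{"offset":[0,-40,-10],"turn":0},{"offset":[0,-40,-10],"turn":0},{"offset":[0,-40,-10],"turn":0},{"offset":[0,-40,-10],"turn":0},{"offset":[0,-40,-10],"turn":0},{"offset":[0,-40,-10],"turn":0}]}}

```text
t: 12.55
eef_pos: [1.0186, 0.0156, 0.3989]
ee_rot: [-3.016, -0.017, -1.529]
force: [0.3, -0.6, -0.2]
width: 0.0004
```

```bash
python3 -c "
from h import *
go(.40,-.036,.35,-87.5)"
```

```text
t 12.55 pos [1.0186 0.0156 0.3989] rpy [-172.82   -0.99  -87.62] F [ 0.3 -0.6 -0.2] w 0.0004 q [ 0.212  1.051  1.251  0.038 -1.651 -0.164]
offset [ 2.5  62.15 -2.86] turn [-7.2 -1.  -0.1]
```

Call:
{"op": "send_rows", "data": {"motion": [{"offset":[3,-40,-10],"turn":0},{"offset":[3,-40,-10],"turn":0},{"offset":[3,-40,-10],"turn":0},{"offset":[3,-40,-10],"turn":0},{"offset":[3,-40,-10],"turn":0},{"offset":[3,-40,-10],"turn":0},{"offset":[3,-40,-10],"turn":0},{"offset":[3,-40,-10],"turn":0}]}}

```text
t: 13.35
eef_pos: [1.0251, 0.0095, 0.4057]
ee_rot: [-2.974, -0.023, -1.53]
force: [0.6, 0.3, -0.0]
width: 0.0004
```

Call:
{"op": "send_rows", "data": {"motion": [{"offset":[3,-40,-10],"turn":0},{"offset":[3,-40,-10],"turn":0},{"offset":[3,-40,-10],"turn":0},{"offset":[3,-40,-10],"turn":0},{"offset":[3,-40,-10],"turn":0},{"offset":[3,-40,-10],"turn":0},{"offset":[3,-40,-10],"turn":0},{"offset":[3,-40,-10],"turn":0}]}}

```text
t: 14.15
eef_pos: [1.0288, 0.0052, 0.4202]
ee_rot: [-2.931, -0.029, -1.531]
force: [-0.6, -0.1, 0.5]
width: 0.0004
```

```bash
python3 -c "
from h import *
go(.40,-.036,.35,-87.5)"
```

```text
t 14.15 pos [1.0288 0.0052 0.4202] rpy [-167.95   -1.66  -87.73] F [-0.6 -0.1  0.5] w 0.0004 q [ 0.205  1.036  1.251  0.062 -1.582 -0.155]
offset [ 1.42 63.07 -6.25] turn [-12.   -1.7  -0.1]
```

Call:
{"op": "send_rows", "data": {"motion": [{"offset":[2,-45,-2],"turn":0},{"offset":[2,-45,-2],"turn":0},{"offset":[2,-45,-2],"turn":0},{"offset":[2,-45,-2],"turn":0},{"offset":[2,-45,-2],"turn":0},{"offset":[2,-45,-2],"turn":0},{"offset":[2,-45,-2],"turn":0},{"offset":[2,-45,-2],"turn":0}]}}

```text
t: 14.95
eef_pos: [1.0482, 0.0083, 0.3964]
ee_rot: [-2.888, -0.035, -1.532]
force: [-1.0, -0.0, 0.6]
width: 0.0004
```

Call:
{"op": "send_rows", "data": {"motion": [{"offset":[2,-45,2],"turn":0},{"offset":[2,-45,2],"turn":0},{"offset":[2,-45,2],"turn":0},{"offset":[2,-45,2],"turn":0},{"offset":[2,-45,2],"turn":0},{"offset":[2,-45,2],"turn":0},{"offset":[2,-45,2],"turn":0},{"offset":[2,-45,2],"turn":0}]}}

```text
t: 15.75
eef_pos: [1.0693, 0.0105, 0.3658]
ee_rot: [-2.844, -0.04, -1.534]
force: [-0.5, 0.7, 0.5]
width: 0.0003
```

Call:
{"op": "send_rows", "data": {"motion": [{"offset":[2,-45,5],"turn":0},{"offset":[2,-45,5],"turn":0},{"offset":[2,-45,5],"turn":0},{"offset":[2,-45,5],"turn":0},{"offset":[2,-45,5],"turn":0},{"offset":[2,-45,5],"turn":0},{"offset":[2,-45,5],"turn":0},{"offset":[2,-45,5],"turn":0}]}}

```text
t: 16.55
eef_pos: [1.0894, 0.0121, 0.3347]
ee_rot: [-2.801, -0.046, -1.536]
force: [-0.7, -0.6, -0.2]
width: 0.0007
```

```bash
python3 -c "
from h import *
go(.40,-.036,.35,-87.5)"
```

```text
t 16.55 pos [1.0894 0.0121 0.3347] rpy [-160.47   -2.62  -88.  ] F [-0.7 -0.6 -0.2] w 0.0007 q [ 0.206  1.138  1.251  0.102 -1.355 -0.168]
offset [  2.47  64.62 -24.42] turn [-19.5  -2.7  -0. ]
```

Call:
{"op": "send_rows", "data": {"motion": [{"offset":[2,-40,-20],"turn":0},{"offset":[2,-40,-20],"turn":0},{"offset":[2,-40,-20],"turn":0},{"offset":[2,-40,-20],"turn":0},{"offset":[2,-40,-20],"turn":0},{"offset":[2,-40,-20],"turn":0},{"offset":[2,-40,-20],"turn":0},{"offset":[2,-40,-20],"turn":0}]}}

```text
t: 17.35
eef_pos: [1.0562, 0.0167, 0.4481]
ee_rot: [-2.758, -0.051, -1.538]
force: [0.1, -0.6, -0.8]
width: 0.0006
```

Call:
{"op": "send_rows", "data": {"motion": [{"offset":[2,-45,-8],"turn":0},{"offset":[2,-45,-8],"turn":0},{"offset":[2,-45,-8],"turn":0},{"offset":[2,-45,-8],"turn":0},{"offset":[2,-45,-8],"turn":0},{"offset":[2,-45,-8],"turn":0},{"offset":[2,-45,-8],"turn":0},{"offset":[2,-45,-8],"turn":0}]}}

```text
t: 18.15
eef_pos: [1.0499, 0.0202, 0.4833]
ee_rot: [-2.714, -0.056, -1.54]
force: [0.6, -0.4, -0.2]
width: 0.0002
```

Call:
{"op": "send_rows", "data": {"motion": [{"offset":[2,-45,-4],"turn":0},{"offset":[2,-45,-4],"turn":0},{"offset":[2,-45,-4],"turn":0},{"offset":[2,-45,-4],"turn":0},{"offset":[2,-45,-4],"turn":0},{"offset":[2,-45,-4],"turn":0},{"offset":[2,-45,-4],"turn":0},{"offset":[2,-45,-4],"turn":0}]}}

```text
t: 18.95
eef_pos: [1.051, 0.0229, 0.502]
ee_rot: [-2.67, -0.061, -1.543]
force: [-0.3, 0.5, 0.1]
width: 0.0005
```

```bash
python3 -c "
from h import *
go(.40,-.036,.35,-87.5)"
```

```text
t 18.95 pos [1.051  0.0229 0.502 ] rpy [-152.99   -3.51  -88.38] F [-0.3  0.5  0.1] w 0.0005 q [ 0.231  0.986  1.251  0.148 -1.384 -0.182]
offset [  3.11  65.13 -15.89] turn [-27.   -3.7  -0. ]
```

Call:
{"op": "send_rows", "data": {"motion": [{"offset":[3,-45,4],"turn":0},{"offset":[3,-45,4],"turn":0},{"offset":[3,-45,4],"turn":0},{"offset":[3,-45,4],"turn":0},{"offset":[3,-45,4],"turn":0},{"offset":[3,-45,4],"turn":0},{"offset":[3,-45,4],"turn":0},{"offset":[3,-45,4],"turn":0}]}}

```text
t: 19.75
eef_pos: [1.0681, 0.0186, 0.4881]
ee_rot: [-2.627, -0.066, -1.545]
force: [0.6, -0.3, -0.4]
width: 0.0005
```

Call:
{"op": "send_rows", "data": {"motion": [{"offset":[3,-45,5],"turn":0},{"offset":[3,-45,5],"turn":0},{"offset":[3,-45,5],"turn":0},{"offset":[3,-45,5],"turn":0},{"offset":[3,-45,5],"turn":0},{"offset":[3,-45,5],"turn":0},{"offset":[3,-45,5],"turn":0},{"offset":[3,-45,5],"turn":0}]}}

```text
t: 20.55
eef_pos: [1.0815, 0.0156, 0.4812]
ee_rot: [-2.583, -0.072, -1.548]
force: [0.6, -0.0, 0.6]
width: 0.0003
```

Call:
{"op": "send_rows", "data": {"motion": [{"offset":[3,-45,2],"turn":0},{"offset":[3,-45,2],"turn":0},{"offset":[3,-45,2],"turn":0},{"offset":[3,-45,2],"turn":0},{"offset":[3,-45,2],"turn":0},{"offset":[3,-45,2],"turn":0},{"offset":[3,-45,2],"turn":0},{"offset":[3,-45,2],"turn":0}]}}

```text
t: 21.35
eef_pos: [1.0831, 0.0144, 0.4989]
ee_rot: [-2.539, -0.077, -1.552]
force: [1.4, 0.1, 0.6]
width: 0.0003
```

Call:
{"op": "send_rows", "data": {"motion": [{"offset":[3,-45,2],"turn":0},{"offset":[3,-45,2],"turn":0},{"offset":[3,-45,2],"turn":0},{"offset":[3,-45,2],"turn":0},{"offset":[3,-45,2],"turn":0},{"offset":[3,-45,2],"turn":0},{"offset":[3,-45,2],"turn":0},{"offset":[3,-45,2],"turn":0}]}}

```text
t: 22.15
eef_pos: [1.0817, 0.0141, 0.5223]
ee_rot: [-2.496, -0.082, -1.555]
force: [0.6, -1.0, -0.1]
width: 0.0007
```

```bash
cat >> h.py <<'E'
def gotip(x,y,z):
    """offset in tool axes (cm) to bring the fingertip (178 mm ahead) to a point, orientation kept"""
    s=get_state(); R=Rn.from_euler('xyz',s['ee_rot']); tip=s['eef_pos']+R.apply([0,0,.178])
    print('t',round(s['t'],2),'tcp',s['eef_pos'].round(4),'tip',tip.round(4),'axis',R.apply([0,0,1]).round(3),'X',R.apply([1,0,0]).round(3),'Y',R.apply([0,1,0]).round(3),'F',s['force'].round(1),'q',s['q'].round(3))
    print('offset',(R.inv().apply(np.array([x,y,z])-tip)*100).round(2))
E
python3 -c "
from h import *
gotip(.38,-.036,.3)"
```

```text
t 22.15 tcp [1.0817 0.0141 0.5223] tip [1.1889 0.0042 0.3806] axis [ 0.602 -0.056 -0.796] X [ 0.015 -0.997  0.082] Y [-0.798 -0.061 -0.599] F [ 0.6 -1.  -0.1] q [ 0.223  0.994  1.251  0.202 -1.208 -0.191]
offset [  2.1   69.63 -42.09]
```

I have a 37° lean. Before approaching the face near the base, I fit a small planar kinematic model to the logged poses to check reach.

```bash
cat > kin.py <<'E'
from h import *
from scipy.optimize import least_squares
D=[((.2401,-.6307,.4039),(-.919,.359,.011,-1.224)),((.4727,-.3208,.338),(-.254,.243,-.314,-1.015)),((.4814,-.3145,.2249),(-.238,.375,-.429,-.766)),
((.4159,-.297,.3259),(-.235,.157,-.457,-.953)),((.5249,-.0301,.3168),(.316,.193,-.436,-.945)),((.5287,-.0298,.3507),(.314,.162,-.387,-1.017)),
((.9193,-.0131,.4451),(.196,.814,.886,-1.646)),((.9883,-.0066,.4283),(.191,1.014,1.252,-1.767)),((1.0288,.0052,.4202),(.205,1.036,1.251,-1.582)),
((1.0894,.0121,.3347),(.206,1.138,1.251,-1.355)),((1.051,.0229,.502),(.231,.986,1.251,-1.384)),((1.0817,.0141,.5223),(.223,.994,1.251,-1.208))]
def basis(q2,q3,q5):
    r=[1,0];z=[0,1]
    for a in (q2,q2-q3,q2-q3-q5): r+=[np.sin(a),np.cos(a)]; z+=[np.cos(a),-np.sin(a)]
    return r,z
A=[];b=[]
for p,q in D:
    r,z=basis(*q[1:]); A+=[r,z]; b+=[np.cos(q[0])*p[0]+np.sin(q[0])*p[1],p[2]]
A=np.array(A);b=np.array(b);x=np.linalg.lstsq(A,b,rcond=None)[0]
if __name__=='__main__':
    print('coef',x.round(3),'resid',np.abs(A@x-b).max().round(4))
    for th in (0,20,30,37):
        for tx,tz in ((.38,.2),(.43,.10),(.43,.04),(.46,.04),(.55,.04),(.63,.04)):
            t=np.radians(th);X=tx-.178*np.sin(t);Z=tz+.178*np.cos(t);rr=np.sqrt(max(X*X+.036**2-.192**2,0))
            s=least_squares(lambda q:[*(np.array(basis(*q))@x-[rr,Z]),q[0]-q[1]-q[2]-np.pi/2+t],[.2,-.4,-.9],bounds=([-1.43,-1.02,-3.05],[2.12,1.25,0]))
            print(th,tx,tz,'r',rr.round(3),s.x.round(2),'err',np.abs(s.fun).max().round(3))
E
python3 kin.py
```

```text
coef [-0.073  0.2    0.604  0.002  0.002  0.464  0.069  0.203] resid 0.0017
0 0.38 0.2 r 0.33 [-0.13 -0.62 -1.08] err 0.0
0 0.43 0.1 r 0.386 [ 0.09 -0.68 -0.81] err 0.0
0 0.43 0.04 r 0.386 [ 0.18 -0.75 -0.64] err 0.0
0 0.46 0.04 r 0.42 [ 0.23 -0.68 -0.66] err 0.0
0 0.55 0.04 r 0.517 [ 0.35 -0.49 -0.73] err 0.0
0 0.63 0.04 r 0.601 [ 0.46 -0.31 -0.81] err 0.0
20 0.38 0.2 r 0.257 [-0.35 -0.88 -0.69] err 0.0
20 0.43 0.1 r 0.317 [-0.05 -0.97 -0.3 ] err 0.0
20 0.43 0.04 r 0.317 [ 0.1  -1.02 -0.1 ] err 0.01
20 0.46 0.04 r 0.352 [ 0.15 -0.99 -0.08] err 0.0
20 0.55 0.04 r 0.451 [ 0.27 -0.79 -0.15] err 0.0
20 0.63 0.04 r 0.537 [ 0.37 -0.62 -0.23] err 0.0
30 0.38 0.2 r 0.222 [-0.45 -1.02 -0.48] err 0.0
30 0.43 0.1 r 0.284 [-0.08 -1.02 -0.12] err 0.031
30 0.43 0.04 r 0.284 [ 0.05 -1.02 -0.  ] err 0.058
30 0.46 0.04 r 0.319 [ 0.05 -1.02 -0.  ] err 0.057
30 0.55 0.04 r 0.421 [ 0.2  -0.87 -0.  ] err 0.046
30 0.63 0.04 r 0.507 [ 0.34 -0.72 -0.  ] err 0.026
37 0.38 0.2 r 0.197 [-0.53 -1.02 -0.44] err 0.04
37 0.43 0.1 r 0.262 [-0.1  -1.02 -0.03] err 0.066
37 0.43 0.04 r 0.262 [-0.06 -1.02 -0.  ] err 0.112
37 0.46 0.04 r 0.298 [-0.05 -1.02 -0.  ] err 0.111
37 0.55 0.04 r 0.401 [ 0.08 -0.9  -0.  ] err 0.106
37 0.63 0.04 r 0.488 [ 0.25 -0.73 -0.  ] err 0.089
```

```bash
cat > k3.py <<'E'
from kin import *
lat=[-np.sin(q[0])*p[0]+np.cos(q[0])*p[1] for p,q in D]; L=np.median(lat[:6])
def fk(q1,q2,q3,q4,q5):
    f=q2-q3; u=np.array([np.cos(f),0,-np.sin(f)]); n=np.array([0,1,0.]); v=np.array([np.sin(f),0,np.cos(f)])
    w=np.array([x[0]+x[2]*np.sin(q2)+x[3]*np.cos(q2),L,x[1]+x[2]*np.cos(q2)-x[3]*np.sin(q2)])+x[4]*v+x[5]*u
    R4=Rn.from_rotvec(S4*q4*u); R5=Rn.from_rotvec(-q5*n)   # -q5>0 turns tool down
    t=R4.apply(R5.apply(u)); o=R4.apply(R5.apply(v)); R1=Rn.from_euler('z',q1)
    return R1.apply(w+x[6]*o+x[7]*t),R1.apply(t)
S4=1
if __name__=='__main__':
    print('lat',np.round(lat,3))
    S=get_state()
    for S4 in (1,-1):
        p,t=fk(*S['q'][:5]); print(S4,p.round(4),S['eef_pos'].round(4),t.round(3),Rn.from_euler('xyz',S['ee_rot']).apply([0,0,1]).round(3))
E
python3 k3.py
```

```text
lat [-0.192 -0.192 -0.192 -0.192 -0.192 -0.192 -0.192 -0.194 -0.204 -0.211
 -0.218 -0.225]
1 [1.0651 0.079  0.5243] [1.0817 0.0141 0.5223] [ 0.519  0.31  -0.796] [ 0.602 -0.056 -0.796]
-1 [1.0798 0.0141 0.5243] [1.0817 0.0141 0.5223] [ 0.602 -0.056 -0.796] [ 0.602 -0.056 -0.796]
```

```bash
cat > scan.py <<'E'
import k3; from k3 import *
k3.S4=-1
lo=np.array([-3.07,-1.43,-1.02,-3.03,-3.05]);hi=np.array([3.07,2.12,1.25,1.67,0])
def solve(tip,th,az,seeds):
    ax=np.array([np.sin(th)*np.cos(az),np.sin(th)*np.sin(az),-np.cos(th)]); P=np.array(tip)-.178*ax; best=None
    for s in seeds:
        r=least_squares(lambda q:np.r_[fk(*q)[0]-P,.3*(fk(*q)[1]-ax)],s,bounds=(lo,hi))
        if best is None or r.cost<best.cost: best=r
    return best
seeds=[[.2,.2,-.6,0,-.3],[.2,.2,-.6,-2.8,-.3],[.2,.2,-.6,1.4,-.3],[.2,.2,-.6,-1.5,-.3]]
if __name__=='__main__':
    for tip in ((.625,.027),(.59,.03),(.55,.06),(.50,.06),(.45,.06)):
      for y in (.03,-.036,-.11):
        row=[]
        for az in (-15,2.5,20):
            ok=[]
            for th in (18,21,24,27,30,34,38):
                b=solve((tip[0],y,tip[1]),np.radians(th),np.radians(az),seeds)
                if np.abs(b.fun).max()<5e-4: ok.append((th,b.x.round(2)[[3,4]].tolist()))
            row.append((az,ok[-2:]))
        print(tip,y,row)
E
python3 scan.py
```

```text
(0.625, 0.027) 0.03 [(-15, [(34, [1.39, -0.41]), (38, [1.56, -0.46])]), (2.5, [(27, [1.03, -0.16]), (30, [1.35, -0.15])]), (20, [(21, [0.02, -0.17]), (24, [0.04, -0.07])])]
(0.625, 0.027) -0.036 [(-15, [(30, [1.25, -0.3]), (34, [1.5, -0.33])]), (2.5, [(27, [0.95, -0.09]), (30, [1.37, -0.07])]), (20, [(34, [-2.39, -0.02]), (38, [-2.7, -0.11])])]
(0.625, 0.027) -0.11 [(-15, [(30, [1.29, -0.21]), (34, [1.62, -0.24])]), (2.5, [(24, [0.32, -0.09]), (27, [0.64, -0.02])]), (20, [(34, [-1.94, -0.1]), (38, [-2.26, -0.17])])]
(0.59, 0.03) 0.03 [(-15, [(34, [1.41, -0.43]), (38, [1.56, -0.49])]), (2.5, [(27, [1.13, -0.16]), (30, [1.44, -0.16])]), (20, [(21, [0.08, -0.14]), (24, [0.16, -0.04])])]
(0.59, 0.03) -0.036 [(-15, [(30, [1.3, -0.31]), (34, [1.54, -0.34])]), (2.5, [(27, [1.08, -0.09]), (30, [1.5, -0.08])]), (20, [(34, [-2.59, -0.02]), (38, [-2.8, -0.13])])]
(0.59, 0.03) -0.11 [(-15, [(27, [1.1, -0.21]), (30, [1.37, -0.21])]), (2.5, [(24, [0.4, -0.07]), (27, [0.81, -0.01])]), (20, [(34, [-2.07, -0.1]), (38, [-2.34, -0.18])])]
(0.55, 0.06) 0.03 [(-15, [(34, [1.28, -0.47]), (38, [1.43, -0.53
[... 783 characters left out ...]
 -0.1])])]
(0.5, 0.06) -0.11 [(-15, [(30, [1.31, -0.24]), (34, [1.6, -0.28])]), (2.5, [(24, [0.44, -0.09]), (27, [0.82, -0.02])]), (20, [(34, [-2.14, -0.07]), (38, [-2.41, -0.16])])]
(0.45, 0.06) 0.03 [(-15, [(27, [0.96, -0.49]), (30, [1.07, -0.53])]), (2.5, [(30, [1.35, -0.27]), (34, [1.59, -0.32])]), (20, [(24, [0.61, -0.07]), (27, [1.07, -0.01])])]
(0.45, 0.06) -0.036 [(-15, [(27, [1.05, -0.38]), (30, [1.19, -0.41])]), (2.5, [(27, [1.17, -0.14]), (30, [1.51, -0.14])]), (20, [(18, [0.01, -0.22]), (21, [0.02, -0.12])])]
(0.45, 0.06) -0.11 [(-15, [(30, [1.35, -0.26]), (34, [1.61, -0.31])]), (2.5, [(24, [0.56, -0.07]), (27, [1.01, -0.01])]), (20, [(34, [-2.33, -0.07]), (38, [-2.52, -0.16])])]
```

```bash
cat > path.py <<'E'
from scan import *
S=get_state(); q=S['q'][:5].copy(); ax=Rn.from_euler('xyz',S['ee_rot']).apply([0,0,1]); tip=S['eef_pos']+.178*ax
print('axis',ax.round(3),'tip',tip.round(3))
q0=q
for y in (.02,.05):
    q=q0;t0=tip
    for w in ((.8,y,.36),(.42,y,.30),(.42,y,.20),(.42,y,.10),(.42,y,.05),(.44,y,.035),(.5,y,.033),(.56,y,.032),(.625,y,.032)):
        w=np.array(w)
        for a in np.linspace(0,1,15)[1:]:
            P=t0+a*(w-t0)-.178*ax
            r=least_squares(lambda v:np.r_[fk(*v)[0]-P,.3*(fk(*v)[1]-ax)],np.clip(q,lo+1e-4,hi-1e-4),bounds=(lo,hi)); q=r.x
            e=np.abs(r.fun).max()
        t0=w; print(w,q.round(2),'err',e.round(4))
E
python3 path.py
```

```text
axis [ 0.602 -0.056 -0.796] tip [1.189 0.004 0.381]
[0.8  0.02 0.36] [ 0.37  0.21 -0.14  0.45 -0.67] err 0.0
[0.42 0.02 0.3 ] [ 1.58 -0.77 -0.83  0.64 -1.58] err 0.0014
[0.42 0.02 0.2 ] [ 1.86 -0.89 -1.02  0.6  -1.69] err 0.0028
[0.42 0.02 0.1 ] [ 2.5  -1.32 -1.02  0.28 -2.36] err 0.043
[0.42 0.02 0.05] [ 2.64 -1.43 -1.02  0.15 -2.48] err 0.0719
[0.44  0.02  0.035] [ 2.6  -1.43 -1.02  0.2  -2.48] err 0.0884
[0.5   0.02  0.033] [ 2.53 -1.43 -1.02  0.35 -2.5 ] err 0.0977
[0.56  0.02  0.032] [ 2.48 -1.43 -1.02  0.48 -2.52] err 0.1077
[0.625 0.02  0.032] [ 2.46 -1.43 -1.02  0.6  -2.54] err 0.1183
[0.8  0.05 0.36] [ 0.42  0.21 -0.14  0.48 -0.7 ] err 0.0
[0.42 0.05 0.3 ] [ 1.56 -0.69 -0.82  0.65 -1.52] err 0.0
[0.42 0.05 0.2 ] [ 1.37 -0.52 -1.    0.73 -1.13] err 0.0
[0.42 0.05 0.1 ] [ 0.95 -0.1  -1.02  1.08 -0.59] err 0.0328
[0.42 0.05 0.05] [ 0.83  0.09 -1.02  1.47 -0.45] err 0.0393
[0.44  0.05  0.035] [ 0.83  0.14 -1.02  1.57 -0.47] err 0.0233
[0.5   0.05  0.033] [ 0.74  0.2  -0.95  1.67 -0.47] err 0.0001
[0.56  0.05  0.032] [ 0.61  0.28 -0.82  1.67 -0.41] err 0.0027
[0.625 0.05  0.032] [ 0.5   0.36 -0.69  1.67 -0.35] err 0.0012
```

Run:
```python
from scan import *
for tip in ((.44,.06,.06),(.44,.03,.06),(.625,.06,.03)):
    for az in (-15,-5,5,15):
        r=[]
        for th in (22,25,28,31,34,37):
            b=solve(tip,np.radians(th),np.radians(az),seeds+[[.8,.1,-1,1.2,-.4]])
            e=np.abs(b.fun).max(); r.append(f"{th}:{e*1000:.0f}mm q4 {b.x[3]:.2f} q5 {b.x[4]:.2f} q3 {b.x[2]:.2f}")
        print(tip,az,' | '.join(r))
```

```text
(0.44, 0.06, 0.06) -15 22:0mm q4 0.73 q5 -0.51 q3 -0.93 | 25:0mm q4 0.85 q5 -0.53 q3 -0.95 | 28:0mm q4 0.95 q5 -0.56 q3 -0.97 | 31:0mm q4 1.03 q5 -0.60 q3 -1.00 | 34:3mm q4 1.09 q5 -0.65 q3 -1.02 | 37:13mm q4 1.13 q5 -0.68 q3 -1.02
(0.44, 0.06, 0.06) -5 22:0mm q4 0.77 q5 -0.41 q3 -0.94 | 25:0mm q4 0.92 q5 -0.41 q3 -0.97 | 28:0mm q4 1.06 q5 -0.43 q3 -0.99 | 31:0mm q4 1.19 q5 -0.47 q3 -1.01 | 34:9mm q4 1.29 q5 -0.49 q3 -1.02 | 37:20mm q4 1.38 q5 -0.50 q3 -1.02
(0.44, 0.06, 0.06) 5 22:0mm q4 0.76 q5 -0.30 q3 -0.96 | 25:0mm q4 0.97 q5 -0.28 q3 -0.97 | 28:0mm q4 1.19 q5 -0.29 q3 -0.98 | 31:0mm q4 1.38 q5 -0.31 q3 -1.00 | 34:2mm q4 1.54 q5 -0.35 q3 -1.02 | 37:12mm q4 1.67 q5 -0.36 q3 -1.02
(0.44, 0.06, 0.06) 15 22:0mm q4 0.67 q5 -0.20 q3 -0.97 | 25:0mm q4 0.96 q5 -0.15 q3 -0.97 | 28:0mm q4 1.30 q5 -0.14 q3 -0.96 | 31:0mm q4 1.62 q5 -0.15 q3 -0.96 | 34:6mm q4 1.67 q5 -0.20 q3 -0.99 | 37:13mm q4 1.67 q5 -0.26 q3 -1.02
(0.44, 0.03, 0.06) -15 22:0mm q4 0.75 q5 -0.48 q3 -0.94 | 25:0mm q4 0.87 q5 -0.49 q3 -0.96 | 28:0mm q4 0.99 q5 -0.52 q3 -0.99 | 31:0mm q4 1.08 q5 -0.56 q3 -1.01 | 34:9mm q4 1.1
[... 974 characters left out ...]
 -0.68
(0.625, 0.06, 0.03) -5 22:0mm q4 0.67 q5 -0.32 q3 -0.61 | 25:0mm q4 0.88 q5 -0.29 q3 -0.63 | 28:0mm q4 1.10 q5 -0.28 q3 -0.64 | 31:0mm q4 1.31 q5 -0.29 q3 -0.65 | 34:0mm q4 1.51 q5 -0.31 q3 -0.66 | 37:0mm q4 1.67 q5 -0.35 q3 -0.68
(0.625, 0.06, 0.03) 5 22:0mm q4 0.57 q5 -0.23 q3 -0.63 | 25:0mm q4 0.81 q5 -0.19 q3 -0.64 | 28:0mm q4 1.11 q5 -0.16 q3 -0.64 | 31:0mm q4 1.43 q5 -0.16 q3 -0.64 | 34:2mm q4 1.67 q5 -0.18 q3 -0.64 | 37:11mm q4 1.67 q5 -0.21 q3 -0.66
(0.625, 0.06, 0.03) 15 22:0mm q4 0.33 q5 -0.17 q3 -0.65 | 25:0mm q4 0.56 q5 -0.09 q3 -0.67 | 28:0mm q4 0.96 q5 -0.04 q3 -0.65 | 31:0mm q4 1.49 q5 -0.02 q3 -0.62 | 34:8mm q4 1.67 q5 -0.03 q3 -0.61 | 37:19mm q4 1.67 q5 -0.05 q3 -0.62
```

```bash
sed -i 's/^for y in (.02,.05):/for y in (.055,):/; s/for w in (.*):$/for w in ((.8,y,.36),(.6,y,.25),(.48,y,.14),(.435,y,.10),(.435,y,.07),(.435,y,.06)):/' path.py; python3 path.py; python3 -c "
from h import *
gotip(.8,.055,.36);gotip(.6,.055,.25)"
```

```text
axis [ 0.602 -0.056 -0.796] tip [1.189 0.004 0.381]
[0.8   0.055 0.36 ] [ 0.43  0.21 -0.13  0.48 -0.7 ] err 0.0
[0.6   0.055 0.25 ] [ 0.62 -0.04 -0.64  0.78 -0.59] err 0.0
[0.48  0.055 0.14 ] [ 0.87 -0.11 -0.95  1.07 -0.6 ] err 0.0
[0.435 0.055 0.1  ] [ 0.95 -0.08 -1.02  1.13 -0.59] err 0.0201
[0.435 0.055 0.07 ] [ 0.88  0.03 -1.02  1.33 -0.51] err 0.0251
[0.435 0.055 0.06 ] [ 0.87  0.06 -1.02  1.39 -0.49] err 0.026
t 22.15 tcp [1.0817 0.0141 0.5223] tip [1.1889 0.0042 0.3806] axis [ 0.602 -0.056 -0.796] X [ 0.015 -0.997  0.082] Y [-0.798 -0.061 -0.599] F [ 0.6 -1.  -0.1] q [ 0.223  0.994  1.251  0.202 -1.208 -0.191]
offset [ -5.83  31.96 -22.08]
t 22.15 tcp [1.0817 0.0141 0.5223] tip [1.1889 0.0042 0.3806] axis [ 0.602 -0.056 -0.796] X [ 0.015 -0.997  0.082] Y [-0.798 -0.061 -0.599] F [ 0.6 -1.  -0.1] q [ 0.223  0.994  1.251  0.202 -1.208 -0.191]
offset [ -7.04  54.51 -25.37]
```

Call:
{"op": "send_rows", "data": {"motion": [{"offset":[-0.8,4,-2.8],"turn":-8},{"offset":[-1.5,8,-5.5],"turn":-16},{"offset":[-2.2,12,-8.3],"turn":-24},{"offset":[-3,16,-11],"turn":-32},{"offset":[-3.7,20,-13.8],"turn":-40},{"offset":[-4.4,24,-16.6],"turn":-48},{"offset":[-5.1,28,-19.3],"turn":-56},{"offset":[-5.8,32,-22],"turn":-64}]}}

```text
t: 22.95
eef_pos: [0.74, 0.0585, 0.5042]
ee_rot: [-2.862, -0.596, -0.564]
force: [0.7, 1.1, 0.4]
width: 0.0004
```

```bash
python3 -c "
from h import *
gotip(.6,.055,.25)"
```

```text
t 22.95 tcp [0.74   0.0585 0.5042] tip [0.8474 0.0486 0.3625] axis [ 0.603 -0.055 -0.796] X [ 0.7   -0.442  0.561] Y [-0.383 -0.895 -0.228] F [0.7 1.1 0.4] q [ 0.381  0.24  -0.222  0.528 -0.578  0.344]
offset [-23.91  11.46  -6.01]
```

Call:
{"op": "send_rows", "data": {"motion": [{"offset":[-3.4,1.6,-0.9],"turn":-4},{"offset":[-6.8,3.3,-1.7],"turn":-8},{"offset":[-10.2,4.9,-2.6],"turn":-12},{"offset":[-13.6,6.5,-3.4],"turn":-16},{"offset":[-17,8.2,-4.3],"turn":-20},{"offset":[-20.5,9.8,-5.1],"turn":-24},{"offset":[-23.9,11.5,-6],"turn":-26},{"offset":[-23.9,11.5,-6],"turn":-26}]}}

```text
t: 23.75
eef_pos: [0.4903, 0.0652, 0.3889]
ee_rot: [3.091, -0.645, -0.01]
force: [1.1, -0.9, 0.4]
width: 0.0004
```

```bash
python3 -c "
from h import *
gotip(.48,.055,.14)"
```

```text
t 23.75 tcp [0.4903 0.0652 0.3889] tip [0.5972 0.0552 0.2468] axis [ 0.6   -0.057 -0.798] X [ 0.799 -0.008  0.602] Y [-0.041 -0.998  0.04 ] F [ 1.1 -0.9  0.4] q [ 0.325 -0.096 -1.     1.33  -0.255 -0.026]
offset [-15.79   0.06   1.49]
```

```bash
sed -i 's/for w in (.*):$/for w in ((.48,y,.14),(.435,y,.10),(.435,y,.07),(.435,y,.06),(.53,y,.04),(.625,y,.03)):/' path.py; python3 -c "
from scan import *
S=get_state();p,t=fk(*S['q'][:5]);print(p,t)"; python3 path.py; sed -i 's/for w in (.*):$/for w in ((.6,y,.10),(.53,y,.08),(.48,y,.06),(.625,y,.03)):/' path.py;python3 path.py
```

```text
[ 0.33591175 -0.07335705  0.27079062] [ 0.60026789 -0.05652891 -0.79779881]
axis [ 0.6   -0.057 -0.798] tip [0.597 0.055 0.247]
[0.48  0.055 0.14 ] [ 0.87 -0.11 -0.95  1.06 -0.6 ] err 0.0
[0.435 0.055 0.1  ] [ 0.95 -0.08 -1.02  1.12 -0.59] err 0.0194
[0.435 0.055 0.07 ] [ 0.88  0.02 -1.02  1.32 -0.51] err 0.0246
[0.435 0.055 0.06 ] [ 0.87  0.06 -1.02  1.39 -0.49] err 0.0254
[0.53  0.055 0.04 ] [ 0.68  0.23 -0.88  1.65 -0.44] err 0.0
[0.625 0.055 0.03 ] [ 0.51  0.37 -0.69  1.67 -0.35] err 0.0006
axis [ 0.6   -0.057 -0.798] tip [0.597 0.055 0.247]
[0.6   0.055 0.1  ] [ 0.55  0.21 -0.73  1.35 -0.38] err 0.0
[0.53  0.055 0.08 ] [ 0.68  0.14 -0.87  1.44 -0.44] err 0.0
[0.48  0.055 0.06 ] [ 0.82  0.1  -0.99  1.47 -0.5 ] err 0.0
[0.625 0.055 0.03 ] [ 0.51  0.37 -0.69  1.67 -0.35] err 0.0006
```

```bash
cat > k4.py <<'E'
from kin import D,np,least_squares,Rn,get_state
lo=np.array([-3.07,-1.43,-1.02,-3.03,-3.05]);hi=np.array([3.07,2.12,1.25,1.67,0])
q4s=[0,0,0,0,0,0,0,.013,.062,.102,.148,.202]
DD=[(np.array(p),np.array([q[0],q[1],q[2],a,q[3]])) for (p,q),a in zip(D,q4s)]
DD+=[(np.array([.74,.0585,.5042]),np.array([.381,.24,-.222,.528,-.578])),(np.array([.4903,.0652,.3889]),np.array([.325,-.096,-1.0,1.33,-.255]))]
def fkp(q,k):
    q1,q2,q3,q4,q5=q; f=q2-q3; u=np.array([np.cos(f),0,-np.sin(f)]); n=np.array([0,1,0.]); v=np.array([np.sin(f),0,np.cos(f)])
    w=np.array([k[0]+k[2]*np.sin(q2),k[5],k[1]+k[2]*np.cos(q2)])+k[3]*v+k[4]*u
    R4=Rn.from_rotvec(-q4*u); R5=Rn.from_rotvec(-q5*n); R1=Rn.from_euler('z',q1)
    t=R4.apply(R5.apply(u)); o=R4.apply(R5.apply(v))
    return R1.apply(w+R4.apply(k[6]*n+k[7]*v)+k[8]*o+k[9]*t),R1.apply(t)
fit=least_squares(lambda k:np.concatenate([fkp(q,k)[0]-p for p,q in DD]),[-.07,.2,.6,0,.46,-.19,0,0,.07,.2],loss='soft_l1',f_scale=.003)
K=fit.x
fk=lambda *q:fkp(q,K)
if __name__=='__main__':
    print(K.round(3)); print([np.abs(fk(*q)[0]-p).max().round(4) for p,q in DD])
E
python3 k4.py
```

```text
[ 0.     0.199  0.601 -0.     0.463 -0.    -0.192 -0.     0.     0.2  ]
[np.float64(0.0002), np.float64(0.0002), np.float64(0.0003), np.float64(0.0002), np.float64(0.0002), np.float64(0.0003), np.float64(0.0), np.float64(0.0003), np.float64(0.0005), np.float64(0.0003), np.float64(0.0004), np.float64(0.0004), np.float64(0.0003), np.float64(0.0002)]
```

```bash
cat > scan2.py <<'E'
from k4 import *
def solve(tip,ax,seeds):
    P=np.array(tip)-.178*ax; best=None
    for s in seeds:
        r=least_squares(lambda q:np.r_[fk(*q)[0]-P,.3*(fk(*q)[1]-ax)],np.clip(s,lo+1e-4,hi-1e-4),bounds=(lo,hi))
        if best is None or r.cost<best.cost: best=r
    return best
seeds=[[.2,.2,-.6,a,-.3] for a in (0,-2.8,1.4,-1.5)]+[[.325,-.1,-1,1.3,-.25]]
def AX(th,az): th,az=np.radians(th),np.radians(az); return np.array([np.sin(th)*np.cos(az),np.sin(th)*np.sin(az),-np.cos(th)])
E
cat > sc3.py <<'E'
from scan2 import *
for y in (.05,-.03,-.11):
  for tip in ((.44,y,.06),(.5,y,.06),(.55,y,.035),(.625,y,.03)):
    out=[]
    for az in (-20,-5,10,25):
        r=[]
        for th in (16,20,24,27,30,33,37):
            b=solve(tip,AX(th,az),seeds)
            if np.abs(b.fun).max()<1e-3: r.append((th,b.x[3].round(2),b.x[4].round(2)))
        out.append((az,[tuple(map(float,i)) for i in r[-2:]]))
    print(tip,out)
E
python3 sc3.py
```

```text
(0.44, 0.05, 0.06) [(-20, []), (-5, []), (10, []), (25, [(16.0, 0.16, -0.29)])]
(0.5, 0.05, 0.06) [(-20, [(16.0, 0.74, -0.33)]), (-5, []), (10, [(16.0, 0.41, -0.25)]), (25, [(20.0, 0.12, -0.21), (37.0, -0.73, -0.08)])]
(0.55, 0.05, 0.035) [(-20, [(16.0, 0.96, -0.24)]), (-5, [(16.0, 1.03, -0.14)]), (10, [(16.0, 0.44, -0.19)]), (25, [(33.0, -0.58, -0.08), (37.0, -0.96, -0.18)])]
(0.625, 0.05, 0.03) [(-20, [(16.0, 0.73, -0.29), (20.0, 1.56, -0.18)]), (-5, [(16.0, 0.6, -0.24)]), (10, [(16.0, 0.24, -0.29)]), (25, [(33.0, -0.57, -0.15), (37.0, -0.87, -0.19)])]
(0.44, -0.03, 0.06) [(-20, []), (-5, []), (10, []), (25, [(33.0, -0.71, -0.27), (37.0, -0.97, -0.36)])]
(0.5, -0.03, 0.06) [(-20, []), (-5, [(16.0, 0.56, -0.23)]), (10, [(16.0, 0.18, -0.3)]), (25, [(33.0, -0.71, -0.28), (37.0, -0.94, -0.35)])]
(0.55, -0.03, 0.035) [(-20, [(16.0, 1.05, -0.17), (37.0, -2.93, -0.27)]), (-5, [(16.0, 0.79, -0.13)]), (10, [(16.0, 0.17, -0.26)]), (25, [(33.0, -0.79, -0.29), (37.0, -1.02, -0.35)])]
(0.625, -0.03, 0.03) [(-20, [(16.0, 0.71, -0.25)]), (-5, [(16.0, 0.43, -0.25)]), (10, [(16.0, 0.09, -0.33), (20.0, 0.2, -0.18)]), (25, [(33.0, -0.73, -0.3), (37.0, -0.94, -0.34)])]
(0.44, -0.11, 0.06) [(-20, []), (-5, []), (10, [(33.0, -0.48, -0.08), (37.0, -0.91, -0.24)]), (25, [(33.0, -0.82, -0.48), (37.0, -0.98, -0.55)])]
(0.5, -0.11, 0.06) [(-20, [(16.0, 0.65, -0.24)]), (-5, [(16.0, 0.31, -0.27)]), (10, [(33.0, -0.49, -0.11), (37.0, -0.86, -0.2)]), (25, [(33.0, -0.79, -0.46), (37.0, -0.96, -0.52)])]
(0.55, -0.11, 0.035) [(-20, [(16.0, 0.93, -0.15)]), (-5, [(16.0, 0.35, -0.21)]), (10, [(33.0, -0.64, -0.14), (37.0, -0.96, -0.21)]), (25, [(33.0, -0.83, -0.44), (37.0, -1.0, -0.49)])]
(0.625, -0.11, 0.03) [(-20, [(16.0, 0.58, -0.25)]), (-5, [(16.0, 0.24, -0.3)]), (10, [(33.0, -0.54, -0.14), (37.0, -0.85, -0.18)]), (25, [(33.0, -0.78, -0.43), (37.0, -0.95, -0.47)])]
```

```bash
cat > sim.py <<'E'
from scan2 import *
def ovec(q):
    q1,q2,q3,q4,q5=q; f=q2-q3; u=np.array([np.cos(f),0,-np.sin(f)]);n=np.array([0,1,0.]);v=np.array([np.sin(f),0,np.cos(f)])
    return Rn.from_euler('z',q1).apply(Rn.from_rotvec(-q4*u).apply(Rn.from_rotvec(-q5*n).apply(v)))
def ang(q,X,t): o=ovec(q); return np.arctan2(np.cross(o,X)@t,o@X)
def follow(pts,ax,X,q,c6,N=15,tipmode=False):
    t0=np.array(pts[0])
    for w in pts[1:]:
        w=np.array(w);qs=[q]
        for a in np.linspace(0,1,N)[1:]:
            P=t0+a*(w-t0)-(.178*ax if tipmode else 0)
            r=least_squares(lambda v:np.r_[fk(*v)[0]-P,.3*(fk(*v)[1]-ax)],np.clip(q,lo+1e-4,hi-1e-4),bounds=(lo,hi)); q=r.x; qs.append(q)
        d=np.abs(np.diff(qs,axis=0)).max()
        q6=ang(q,X,ax); t0=w; print(w,q.round(2),'q6',np.round([-(q6)+c6,q6+c6],2),'err',np.abs(r.fun).max().round(4),'maxstep',d.round(2))
    return q
E
python3 - <<'E'
from sim import *
S=get_state(); R=Rn.from_euler('xyz',S['ee_rot']); ax=R.apply([0,0,1]); X=R.apply([1,0,0]); q=S['q'][:5]
print('ang now',ang(q,X,ax),'q6',S['q'][5])
follow([S['eef_pos'],(.55,.3,.45),(.5,.6,.48),(.3,.85,.48),(0,.9,.48),(0,1.0,.48)],ax,X,q,0)
for az in (12,17,22):
  for th in (33,37,41):
    print(az,th,[int(1000*np.abs(solve((x,y,z),AX(th,az),seeds+[[.2,.2,-.8,-.9,-.3]]).fun).max()) for y in (-.11,-.07) for x,z in ((.44,.06),(.55,.035),(.625,.03))])
E
```

```text
ang now 1.5968090123345178 q6 -0.02601268553962116
[0.55 0.3  0.45] [ 0.85  0.11 -0.6   0.92 -0.66] q6 [-1.57  1.57] err 0.0 maxstep 0.07
[0.5  0.6  0.48] [ 1.21  0.41 -0.1   0.75 -1.01] q6 [-1.64  1.64] err 0.0 maxstep 0.05
[0.3  0.85 0.48] [ 1.54  0.7   0.42  0.66 -1.38] q6 [-1.73  1.73] err 0.0 maxstep 0.06
[0.   0.9  0.48] [ 1.88  0.8   0.61  0.59 -1.66] q6 [-1.93  1.93] err 0.0 maxstep 0.03
[0.   1.   0.48] [ 1.84  1.12  1.25  0.65 -1.86] q6 [-1.72  1.72] err 0.0134 maxstep 0.13
12 33 [0, 0, 0, 7, 0, 0]
12 37 [0, 0, 0, 0, 0, 0]
12 41 [0, 0, 0, 0, 0, 0]
17 33 [0, 0, 0, 0, 0, 0]
17 37 [0, 0, 0, 0, 0, 0]
17 41 [0, 0, 0, 0, 0, 0]
22 33 [0, 0, 0, 0, 0, 0]
22 37 [0, 0, 0, 0, 0, 0]
22 41 [0, 0, 0, 0, 0, 0]
```

```bash
cat >> h.py <<'E'
def gof(*ps):
    """offsets (cm, tool axes) of flange targets from the measured pose"""
    s=get_state(); R=Rn.from_euler('xyz',s['ee_rot'])
    print('t',round(s['t'],2),'tcp',s['eef_pos'].round(4),'axis',R.apply([0,0,1]).round(3),'X',R.apply([1,0,0]).round(3),'q',s['q'].round(3))
    for p in ps: print(p,(R.inv().apply(np.array(p)-s['eef_pos'])*100).round(1).tolist())
E
python3 -c "
from h import *
gof((.55,.40,.46),(.45,.7,.48),(.2,.9,.48),(0,.93,.48),(0,1.3,.48))"
```

```text
t 23.75 tcp [0.4903 0.0652 0.3889] axis [ 0.6   -0.057 -0.798] X [ 0.799 -0.008  0.602] q [ 0.325 -0.096 -1.     1.33  -0.255 -0.026]
(0.55, 0.4, 0.46) [8.8, -33.4, -4.0]
(0.45, 0.7, 0.48) [1.7, -62.8, -13.3]
(0.2, 0.9, 0.48) [-18.4, -81.8, -29.4]
(0, 0.93, 0.48) [-34.4, -84.0, -41.6]
(0, 1.3, 0.48) [-34.7, -120.9, -43.7]
```

Call:
{"op": "send_rows", "data": {"motion": [{"offset":[1.1,-4.2,-0.5],"turn":0},{"offset":[2.2,-8.4,-1],"turn":0},{"offset":[3.3,-12.6,-1.5],"turn":0},{"offset":[4.4,-16.8,-2],"turn":0},{"offset":[5.5,-21,-2.5],"turn":0},{"offset":[6.6,-25.2,-3],"turn":0},{"offset":[7.7,-29.4,-3.5],"turn":0},{"offset":[8.8,-33.4,-4],"turn":0}]}}

```text
t: 24.55
eef_pos: [0.5553, 0.4031, 0.4645]
ee_rot: [3.096, -0.648, -0.015]
force: [2.5, 0.7, 0.6]
width: 0.0005
```

Call:
{"op": "send_rows", "data": {"motion": [{"offset":[-1,-4.2,-1.3],"turn":0},{"offset":[-2,-8.4,-2.6],"turn":0},{"offset":[-3,-12.6,-4],"turn":0},{"offset":[-4,-16.8,-5.3],"turn":0},{"offset":[-5,-21,-6.6],"turn":0},{"offset":[-6,-25.2,-8],"turn":0},{"offset":[-7.1,-29.4,-9.3],"turn":0}]}}

```text
t: 25.25
eef_pos: [0.4543, 0.7022, 0.4843]
ee_rot: [3.096, -0.648, -0.015]
force: [1.2, 0.9, 1.2]
width: 0.0004
```

Call:
{"op": "send_rows", "data": {"motion": [{"offset":[-2.9,-2.7,-2.3],"turn":0},{"offset":[-5.7,-5.4,-4.6],"turn":0},{"offset":[-8.6,-8.1,-6.9],"turn":0},{"offset":[-11.5,-10.9,-9.2],"turn":0},{"offset":[-14.4,-13.6,-11.5],"turn":0},{"offset":[-17.2,-16.3,-13.8],"turn":0},{"offset":[-20.1,-19,-16.1],"turn":0}]}}

```text
t: 25.95
eef_pos: [0.2045, 0.9023, 0.4837]
ee_rot: [3.095, -0.647, -0.014]
force: [0.8, 2.5, 1.0]
width: 0.0006
```

```bash
python3 -c "
from h import *
gof((0,.93,.48),(0,1.3,.48))"
```

```text
t 25.95 tcp [0.2045 0.9023 0.4837] axis [ 0.601 -0.055 -0.797] X [ 0.798 -0.011  0.603] q [ 1.647  0.789  0.591  0.639 -1.512 -0.192]
(0, 0.93, 0.48) [-16.6, -1.9, -12.2]
(0, 1.3, 0.48) [-17.0, -38.9, -14.2]
```

Call:
{"op": "send_rows", "data": {"motion": [{"offset":[-4,-3,-3],"turn":0},{"offset":[-8,-7,-6],"turn":0},{"offset":[-12,-11,-9],"turn":0},{"offset":[-14,-16,-12],"turn":0},{"offset":[-17,-21,-14],"turn":0},{"offset":[-17,-39,-14],"turn":0},{"offset":[-17,-39,-14],"turn":0},{"offset":[-17,-39,-14],"turn":0}]}}

```text
t: 26.75
eef_pos: [0.0342, 1.0108, 0.4301]
ee_rot: [3.138, -0.656, -0.017]
force: [0.6, -0.3, 0.4]
width: 0.0003
```

Call:
{"op": "send_rows", "data": {"motion": [{"offset":[0,-50,-2],"turn":0},{"offset":[0,-50,-2],"turn":0},{"offset":[0,-50,-2],"turn":0},{"offset":[0,-50,-2],"turn":0},{"offset":[0,-50,-2],"turn":0},{"offset":[0,-50,-2],"turn":0},{"offset":[0,-50,-2],"turn":0},{"offset":[0,-50,-2],"turn":0}]}}

```text
t: 27.55
eef_pos: [0.0442, 1.0446, 0.3591]
ee_rot: [-3.107, -0.665, -0.014]
force: [0.4, -0.2, 1.2]
width: 0.0005
```

```bash
python3 -c "
from h import *
gof((0,.93,.48),(0,1.4,.48))"
```

```text
t 27.55 tcp [0.0442 1.0446 0.3591] axis [ 0.617  0.026 -0.786] X [ 0.787 -0.011  0.617] q [ 1.793  1.24   1.251  0.659 -1.69  -0.18 ]
(0, 0.93, 0.48) [4.1, 11.1, -12.5]
(0, 1.4, 0.48) [3.6, -35.9, -11.3]
```

Call:
{"op": "send_rows", "data": {"motion": [{"offset":[8,-45,-12],"turn":0},{"offset":[8,-45,-12],"turn":0},{"offset":[8,-45,-12],"turn":0},{"offset":[8,-45,-12],"turn":0},{"offset":[8,-45,-12],"turn":0},{"offset":[8,-45,-12],"turn":0},{"offset":[8,-45,-12],"turn":0},{"offset":[8,-45,-12],"turn":0}]}}

```text
t: 28.35
eef_pos: [0.0479, 1.0489, 0.3754]
ee_rot: [-3.065, -0.674, -0.015]
force: [0.3, 0.7, 0.2]
width: 0.0008
```

Call:
{"op": "send_rows", "data": {"motion": [{"offset":[6,-45,-10],"turn":0},{"offset":[6,-45,-10],"turn":0},{"offset":[6,-45,-10],"turn":0},{"offset":[6,-45,-10],"turn":0},{"offset":[6,-45,-10],"turn":0},{"offset":[6,-45,-10],"turn":0},{"offset":[6,-45,-10],"turn":0},{"offset":[6,-45,-10],"turn":0}]}}

```text
t: 29.15
eef_pos: [0.0431, 1.0559, 0.3817]
ee_rot: [-3.022, -0.682, -0.016]
force: [0.1, 0.2, -0.0]
width: 0.0008
```

Call:
{"op": "send_rows", "data": {"motion": [{"offset":[5,-45,-9],"turn":0},{"offset":[5,-45,-9],"turn":0},{"offset":[5,-45,-9],"turn":0},{"offset":[5,-45,-9],"turn":0},{"offset":[5,-45,-9],"turn":0},{"offset":[5,-45,-9],"turn":0},{"offset":[5,-45,-9],"turn":0},{"offset":[5,-45,-9],"turn":0}]}}

```text
t: 29.95
eef_pos: [0.0326, 1.0628, 0.387]
ee_rot: [-2.978, -0.69, -0.017]
force: [-0.1, 0.3, -0.5]
width: 0.0005
```

Call:
{"op": "send_rows", "data": {"motion": [{"offset":[5,-45,-9],"turn":0},{"offset":[5,-45,-9],"turn":0},{"offset":[5,-45,-9],"turn":0},{"offset":[5,-45,-9],"turn":0},{"offset":[5,-45,-9],"turn":0},{"offset":[5,-45,-9],"turn":0}]}}

```text
t: 30.55
eef_pos: [0.0202, 1.0677, 0.3971]
ee_rot: [-2.934, -0.698, -0.019]
force: [-0.7, 1.1, -0.2]
width: 0.0004
```

Run:
```python
from h import *
gof((.30,.80,.48))
from sim import *
S=get_state(); R=Rn.from_euler('xyz',S['ee_rot']); ax=R.apply([0,0,1]); X=R.apply([1,0,0]); q=S['q'][:5]
print('ang',ang(q,X,ax),S['q'][5],'theta',np.degrees(np.arccos(-ax[2])),'az',np.degrees(np.arctan2(ax[1],ax[0])))
h=.178*ax
q=follow([S['eef_pos'],(.3,.8,.48),(.45,.4,.46)],ax,X,q,0)
for y in (-.11,-.07):
    print(y);follow([np.array((.45,.4,.46))+h,(.5,y,.3),(.43,y,.2),(.425,y,.1),(.43,y,.055),(.55,y,.035),(.63,y,.03)],ax,X,q,0,tipmode=True)
```

```text
t 30.55 tcp [0.0202 1.0677 0.3971] axis [ 0.633  0.194 -0.75 ] X [ 0.766 -0.015  0.643] q [ 1.813  1.219  1.251  0.722 -1.557 -0.179]
(0.3, 0.8, 0.48) [27.2, 28.1, 6.3]
ang 1.7498090576297656 -0.17901273083486868 theta 41.431012497678346 az 17.08108856039474
[0.3  0.8  0.48] [ 1.51  0.51  0.02  0.84 -0.98] q6 [-1.91  1.91] err 0.0 maxstep 0.32
[0.45 0.4  0.46] [ 1.01  0.04 -0.72  1.13 -0.5 ] q6 [-1.89  1.89] err 0.0 maxstep 0.08
-0.11
[ 0.5  -0.11  0.3 ] [-0.01 -0.27 -0.56 -0.36 -0.62] q6 [ 0.29 -0.29] err 0.0 maxstep 0.24
[ 0.43 -0.11  0.2 ] [-0.11 -0.27 -0.73 -0.57 -0.51] q6 [ 0.58 -0.58] err 0.0 maxstep 0.02
[ 0.425 -0.11   0.1  ] [-0.38 -0.03 -0.71 -1.01 -0.51] q6 [ 1.24 -1.24] err 0.0 maxstep 0.03
[ 0.43  -0.11   0.055] [-0.5   0.11 -0.7  -1.2  -0.53] q6 [ 1.56 -1.56] err 0.0 maxstep 0.01
[ 0.55  -0.11   0.035] [-0.36  0.28 -0.53 -1.23 -0.44] q6 [ 1.48 -1.48] err 0.0 maxstep 0.01
[ 0.63 -0.11  0.03] [-0.26  0.36 -0.4  -1.16 -0.39] q6 [ 1.33 -1.33] err 0.0 maxstep 0.01
-0.07
[ 0.5  -0.07  0.3 ] [ 0.19 -0.33 -0.68 -0.15 -0.51] q6 [-0.03  0.03] err 0.0 maxstep 0.23
[ 0.43 -0.07  0.2 ] [ 0.29 -0.4  -1.01 -0.03 -0.24] q6 [-0.21  0.21] err 0.0 maxstep 0.03
[ 0.425 -0.07   0.1  ] [ 0.26 -0.16 -1.02 -0.43 -0.  ] q6 [ 0.22 -0.22] err 0.0088 maxstep 0.03
[ 0.43  -0.07   0.055] [ 0.2  -0.05 -0.95 -0.66 -0.  ] q6 [ 0.49 -0.49] err 0.0218 maxstep 0.02
[ 0.55  -0.07   0.035] [-0.27  0.26 -0.56 -1.27 -0.38] q6 [ 1.45 -1.45] err 0.0 maxstep 0.59
[ 0.63 -0.07  0.03] [-0.18  0.35 -0.43 -1.19 -0.33] q6 [ 1.29 -1.29] err 0.0 maxstep 0.01
```

Call:
{"op": "send_rows", "data": {"motion": [{"offset":[3.4,3.5,0.8],"turn":4},{"offset":[6.8,7,1.6],"turn":8},{"offset":[10.2,10.5,2.4],"turn":12},{"offset":[13.6,14,3.2],"turn":16},{"offset":[17,17.5,4],"turn":20},{"offset":[20.4,21,4.7],"turn":20},{"offset":[23.8,24.5,5.5],"turn":20},{"offset":[27.2,28.1,6.3],"turn":20}]}}

```text
t: 31.35
eef_pos: [0.2701, 0.8293, 0.472]
ee_rot: [-2.684, -0.582, -0.432]
force: [0.5, 0.8, 0.2]
width: 0.0004
```

Run:
```python
from h import *
s=get_state(); ax=Rn.from_euler('xyz',s['ee_rot']).apply([0,0,1])
gof((.45,.4,.46),tuple(np.array((.5,-.11,.3))-.178*ax),tuple(np.array((.425,-.11,.15))-.178*ax))
```

```text
t 31.35 tcp [0.2701 0.8293 0.472 ] axis [ 0.633  0.195 -0.749] X [ 0.759 -0.35   0.549] q [ 1.552  0.553  0.071  0.836 -1.011 -0.709]
(0.45, 0.4, 0.46) [28.0, 37.0, 3.9]
(np.float64(0.3873839960253713), np.float64(-0.14474057149046657), np.float64(0.4333968828020438)) [40.9, 88.9, -8.7]
(np.float64(0.31238399602537126), np.float64(-0.14474057149046657), np.float64(0.2833968828020438)) [26.9, 95.6, -2.2]
```

Call:
{"op": "send_rows", "data": {"motion": [{"offset":[2.7,3.6,0.4],"turn":0},{"offset":[5.4,7.2,0.8],"turn":0},{"offset":[8.1,10.8,1.2],"turn":0},{"offset":[10.8,14.4,1.5],"turn":0},{"offset":[13.5,18,1.9],"turn":0},{"offset":[16.2,21.6,2.3],"turn":0},{"offset":[18.9,25.2,2.7],"turn":0},{"offset":[21.6,28.8,3.1],"turn":0}]}}

```text
t: 32.15
eef_pos: [0.4079, 0.4959, 0.4607]
ee_rot: [-2.683, -0.582, -0.432]
force: [1.5, 0.1, 0.7]
width: 0.0005
```

Call:
{"op": "send_rows", "data": {"motion": [{"offset":[2.5,4.2,0],"turn":0},{"offset":[4.9,8.4,0],"turn":0},{"offset":[6.2,12.4,-0.8],"turn":0},{"offset":[7.6,16.6,-1.8],"turn":0},{"offset":[8.9,20.8,-2.8],"turn":0},{"offset":[10.2,25,-3.8],"turn":0},{"offset":[11.5,29.2,-4.8],"turn":0},{"offset":[12.8,33.4,-5.8],"turn":0}]}}

```text
t: 32.95
eef_pos: [0.4156, 0.1335, 0.4512]
ee_rot: [-2.683, -0.583, -0.432]
force: [1.3, -0.5, 1.0]
width: 0.0002
```

Run:
```python
from h import *
s=get_state(); ax=Rn.from_euler('xyz',s['ee_rot']).apply([0,0,1])
gof(tuple(np.array((.5,-.11,.3))-.178*ax),tuple(np.array((.425,-.11,.15))-.178*ax))
```

```text
t 32.95 tcp [0.4156 0.1335 0.4512] axis [ 0.634  0.195 -0.749] X [ 0.758 -0.35   0.551] q [ 0.704 -0.295 -0.978  0.928 -0.333 -0.232]
(np.float64(0.38718474791958757), np.float64(-0.14470563323230443), np.float64(0.43323752444404606)) [6.6, 26.6, -5.9]
(np.float64(0.3121847479195876), np.float64(-0.14470563323230443), np.float64(0.28323752444404604)) [-7.4, 33.3, 0.6]
```

Run:
```python
from sim import *
S=get_state(); R=Rn.from_euler('xyz',S['ee_rot']); ax=R.apply([0,0,1]); X=R.apply([1,0,0]); q0=S['q'][:5]
for mid in ((.40,0,.44),(.48,0,.46),(.55,0,.46)):
    print(mid); follow([S['eef_pos'],mid,(.387,-.145,.433),(.312,-.145,.283),(.312,-.145,.19),(.43,-.145,.165)],ax,X,q0,0)
from h import gof; gof((.48,0,.46),(.387,-.145,.433),(.312,-.145,.283))
```

```text
(0.4, 0, 0.44)
[0.4  0.   0.44] [ 0.53 -0.38 -0.93  0.46 -0.35] q6 [-1.2  1.2] err 0.0 maxstep 0.04
[ 0.387 -0.145  0.433] [-0.02 -0.27 -0.56 -0.36 -0.62] q6 [-0.05  0.05] err 0.0 maxstep 0.07
[ 0.312 -0.145  0.283] [-0.24 -0.17 -0.72 -0.79 -0.5 ] q6 [ 0.55 -0.55] err 0.0 maxstep 0.05
[ 0.312 -0.145  0.19 ] [-0.51  0.1  -0.71 -1.2  -0.54] q6 [ 1.22 -1.22] err 0.0 maxstep 0.03
[ 0.43  -0.145  0.165] [-0.38  0.28 -0.54 -1.26 -0.45] q6 [ 1.17 -1.17] err 0.0 maxstep 0.01
(0.48, 0, 0.46)
[0.48 0.   0.46] [ 0.44 -0.21 -0.71  0.26 -0.37] q6 [-0.94  0.94] err 0.0 maxstep 0.06
[ 0.387 -0.145  0.433] [-0.02 -0.27 -0.56 -0.36 -0.62] q6 [-0.05  0.05] err 0.0 maxstep 0.05
[ 0.312 -0.145  0.283] [-0.24 -0.17 -0.72 -0.79 -0.5 ] q6 [ 0.55 -0.55] err 0.0 maxstep 0.05
[ 0.312 -0.145  0.19 ] [-0.51  0.1  -0.71 -1.2  -0.54] q6 [ 1.22 -1.22] err 0.0 maxstep 0.03
[ 0.43  -0.145  0.165] [-0.38  0.28 -0.54 -1.26 -0.45] q6 [ 1.17 -1.17] err 0.0 maxstep 0.01
(0.55, 0, 0.46)
[0.55 0.   0.46] [ 0.37 -0.07 -0.55  0.13 -0.38] q6 [-0.77  0.77] err 0.0 maxstep 0.07
[ 0.387 -0.145  0.433] [-0.02 -0.27 -0.56 -0.36 -0.62] q6 [-0.05  0.05] err 0.0 maxstep 0.05
[ 0.312 -0.145  0.283] [-0.24 -0.17 -0.72 -0.79 -0.5 ] q6 [ 0.55 -0.55] err 0.0 maxstep 0.05
[ 0.312 -0.145  0.19 ] [-0.51  0.1  -0.71 -1.2  -0.54] q6 [ 1.22 -1.22] err 0.0 maxstep 0.03
[ 0.43  -0.145  0.165] [-0.38  0.28 -0.54 -1.26 -0.45] q6 [ 1.17 -1.17] err 0.0 maxstep 0.01
t 32.95 tcp [0.4156 0.1335 0.4512] axis [ 0.634  0.195 -0.749] X [ 0.758 -0.35   0.551] q [ 0.704 -0.295 -0.978  0.928 -0.333 -0.232]
(0.48, 0, 0.46) [10.0, 10.9, 0.8]
(0.387, -0.145, 0.433) [6.6, 26.6, -5.9]
(0.312, -0.145, 0.283) [-7.4, 33.3, 0.6]
```

Call:
{"op": "send_rows", "data": {"motion": [{"offset":[3.3,3.6,0.3],"turn":0},{"offset":[6.6,7.2,0.5],"turn":0},{"offset":[10,10.9,0.8],"turn":0},{"offset":[9.2,14.8,-0.8],"turn":0},{"offset":[8.4,18.7,-2.4],"turn":0},{"offset":[7.6,22.6,-4],"turn":0},{"offset":[6.6,26.6,-5.9],"turn":0},{"offset":[6.6,26.6,-5.9],"turn":0}]}}

```text
t: 33.75
eef_pos: [0.3867, -0.1429, 0.4339]
ee_rot: [-2.683, -0.584, -0.431]
force: [0.5, -0.8, 0.1]
width: -0.0
```

Run:
```python
from h import *
s=get_state(); ax=Rn.from_euler('xyz',s['ee_rot']).apply([0,0,1]); h=.178*ax
f=lambda *p:tuple((np.array(p)-h).round(4))
gof(f(.42,-.11,.2),f(.41,-.11,.10),f(.41,-.11,.04))
```

```text
t 33.75 tcp [ 0.3867 -0.1429  0.4339] axis [ 0.634  0.196 -0.748] X [ 0.758 -0.348  0.552] q [-0.009 -0.277 -0.561 -0.357 -0.616  1.511]
(np.float64(0.3071), np.float64(-0.1449), np.float64(0.3331)) [-11.5, 5.1, 2.5]
(np.float64(0.2971), np.float64(-0.1449), np.float64(0.2331)) [-17.8, 9.0, 9.3]
(np.float64(0.2971), np.float64(-0.1449), np.float64(0.1731)) [-21.1, 11.2, 13.8]
```

Call:
{"op": "send_rows", "data": {"motion": [{"offset":[-4,1.7,0.8],"turn":0},{"offset":[-8,3.4,1.7],"turn":0},{"offset":[-11.5,5.1,2.5],"turn":0},{"offset":[-13.7,6.4,4.8],"turn":0},{"offset":[-15.9,7.7,7.1],"turn":0},{"offset":[-17.8,9,9.3],"turn":0},{"offset":[-19.2,10,11.3],"turn":0},{"offset":[-20.4,10.7,12.8],"turn":0}]}}

```text
t: 34.55
eef_pos: [0.2981, -0.1449, 0.1851]
ee_rot: [-2.685, -0.584, -0.432]
force: [-0.4, -0.6, -0.1]
width: 0.0004
```

Call:
{"op": "send_rows", "data": {"motion": [{"offset":[0,0,0],"turn":0},{"offset":[0,0,0],"turn":0}]}}

```text
t: 34.75
eef_pos: [0.2974, -0.1451, 0.1859]
ee_rot: [-2.684, -0.58, -0.434]
force: [0.4, -0.1, 1.2]
width: 0.0005
```

Run:
```python
from h import *
s=get_state(); ax=Rn.from_euler('xyz',s['ee_rot']).apply([0,0,1]); h=.178*ax
print('tip',(s['eef_pos']+h).round(4))
f=lambda *p:tuple((np.array(p)-h).round(4))
gof(f(.42,-.11,.03),f(.52,-.11+.0044,.03),f(.62,-.11+.0088,.03))
g=save('side','s5'); t=save('top','t5'); w=save('wrist','w5'); cv2.imwrite('pics/c5.png',cv2.resize(np.hstack([g['frame'],t['frame']]),(800,300)))
```

```text
tip [ 0.4099 -0.1106  0.0524]
t 34.75 tcp [ 0.2974 -0.1451  0.1859] axis [ 0.632  0.194 -0.75 ] X [ 0.759 -0.351  0.548] q [-0.546  0.096 -0.727 -1.206 -0.557  2.827]
(np.float64(0.3075), np.float64(-0.1445), np.float64(0.1635)) [-0.5, 0.6, 2.3]
(np.float64(0.4075), np.float64(-0.1401), np.float64(0.1635)) [6.9, -1.4, 8.7]
(np.float64(0.5075), np.float64(-0.1357), np.float64(0.1635)) [14.4, -3.3, 15.1]
```

View pics/c5.png

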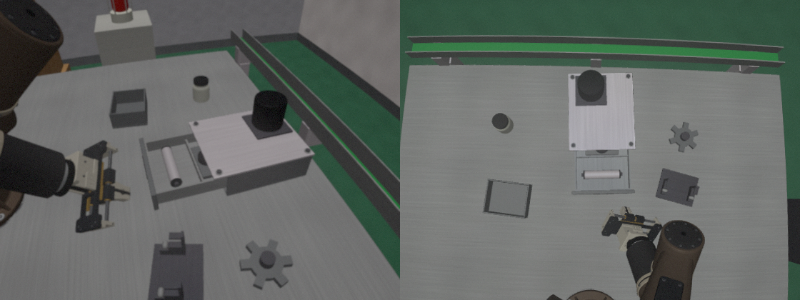

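The composite shows the leaning gripper in front of the drawer face: side view (100,190), top view (632,222). The roller is still in the compartment at (602,175) in the top view, and the bin, star wheel and jar are undisturbed. I approach the face gently.

Call:
{"op": "send_rows", "data": {"motion": [{"offset":[-0.2,0.3,1.2],"turn":0},{"offset":[-0.5,0.6,2.3],"turn":0},{"offset":[0.25,0.4,2.95],"turn":0},{"offset":[1,0.2,3.6],"turn":0},{"offset":[1.35,0.1,3.9],"turn":0},{"offset":[1.75,0,4.2],"turn":0},{"offset":[2.1,-0.1,4.55],"turn":0},{"offset":[2.5,-0.2,4.85],"turn":0}]}}

```text
t: 35.7
eef_pos: [0.3477, -0.1416, 0.164]
ee_rot: [-2.685, -0.582, -0.431]
force: [-1.7, 0.5, 1.2]
width: 0.0003
```

Call:
{"op": "send_rows", "data": {"motion": [{"offset":[0.4,-0.1,0.3],"turn":0},{"offset":[0.75,-0.2,0.65],"turn":0},{"offset":[1.1,-0.3,0.95],"turn":0},{"offset":[1.5,-0.4,1.3],"turn":0},{"offset":[1.85,-0.5,1.6],"turn":0},{"offset":[2.25,-0.6,1.9],"turn":0}]}}

```text
t: 36.3
eef_pos: [0.3779, -0.1405, 0.1641]
ee_rot: [-2.685, -0.582, -0.431]
force: [-2.0, -0.6, -0.8]
width: 0.0004
```

```bash
cat > ck.py <<'E'
from h import *
s=get_state(); R=Rn.from_euler('xyz',s['ee_rot']); ax=R.apply([0,0,1]); h=.178*ax; tip=s['eef_pos']+h
print('tip',tip.round(4),'F',s['force'].round(1))
f=lambda *p:tuple((np.array(p)-h).round(4))
gof(f(tip[0]+.05,tip[1]+.0022,.030),f(.60,-.102,.030),f(.63,-.1,.030))
Q=world(grab_frame('top')).reshape(-1,3)
m=(np.abs(Q[:,1]-.03)<.035)&(Q[:,0]>.44)&(Q[:,0]<.64)
q=Q[m&(Q[:,2]>.064)&(Q[:,2]<.078)]; print('panel at y .03',len(q),np.percentile(q[:,0],[5,50,95]).round(4) if len(q) else '')
E
python3 ck.py
```

```text
tip [ 0.4904 -0.1059  0.0306] F [-2.  -0.6 -0.8]
t 36.3 tcp [ 0.3779 -0.1405  0.1641] axis [ 0.632  0.195 -0.75 ] X [ 0.759 -0.349  0.549] q [-0.449  0.231 -0.621 -1.293 -0.487  2.845]
(np.float64(0.4279), np.float64(-0.1383), np.float64(0.1635)) [3.7, -1.0, 3.2]
(np.float64(0.4874), np.float64(-0.1366), np.float64(0.1635)) [8.1, -2.0, 7.0]
(np.float64(0.5174), np.float64(-0.1346), np.float64(0.1635)) [10.4, -2.7, 9.0]
panel at y .03 162 [0.4942 0.5012 0.5074]
```

Contact is gentle (2 N) and the drawer has moved about 35 mm. I push on.

Call:
{"op": "send_rows", "data": {"motion": [{"offset":[0.7,-0.2,0.6],"turn":0},{"offset":[1.7,-0.4,1.4],"turn":0},{"offset":[2.8,-0.7,2.4],"turn":0},{"offset":[4,-1,3.4],"turn":0},{"offset":[5.2,-1.3,4.5],"turn":0},{"offset":[6.3,-1.6,5.4],"turn":0},{"offset":[7.1,-1.8,6.1],"turn":0},{"offset":[7.5,-1.9,6.5],"turn":0}]}}

```text
t: 37.15
eef_pos: [0.4803, -0.1364, 0.1638]
ee_rot: [-2.685, -0.583, -0.431]
force: [-1.5, -1.5, 0.8]
width: 0.0002
```

```bash
python3 ck.py; python3 -c "
from h import *
g=save('side','s6'); cv2.imwrite('pics/c6.png',cv2.resize(g['frame'][120:340,60:460],(800,440)))"
```

```text
tip [ 0.593  -0.1017  0.0304] F [-1.5 -1.5  0.8]
t 37.15 tcp [ 0.4803 -0.1364  0.1638] axis [ 0.633  0.195 -0.749] X [ 0.759 -0.349  0.55 ] q [-0.291  0.322 -0.468 -1.216 -0.403  2.633]
(np.float64(0.5303), np.float64(-0.1342), np.float64(0.1634)) [3.7, -1.0, 3.2]
(np.float64(0.4873), np.float64(-0.1367), np.float64(0.1634)) [0.5, -0.1, 0.5]
(np.float64(0.5173), np.float64(-0.1347), np.float64(0.1634)) [2.7, -0.7, 2.4]
panel at y .03 145 [0.5963 0.6014 0.6088]
```

View pics/c6.png

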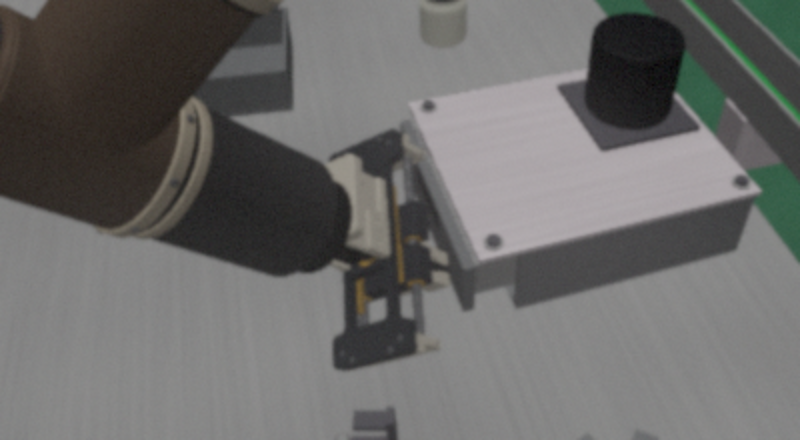

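The close view shows the fingertips against the drawer face under the plate edge, at (440,270). The body stays in front of and above the plate. I go on slowly through the catch.

Call:
{"op": "send_rows", "data": {"motion": [{"offset":[0.3,-0.1,0.25],"turn":0},{"offset":[0.6,-0.15,0.5],"turn":0},{"offset":[0.9,-0.2,0.8],"turn":0},{"offset":[1.2,-0.3,1.05],"turn":0},{"offset":[1.5,-0.4,1.3],"turn":0},{"offset":[1.65,-0.45,1.4],"turn":0},{"offset":[1.8,-0.5,1.55],"turn":0}]}}

```text
t: 37.95
eef_pos: [0.503, -0.1355, 0.1638]
ee_rot: [-2.685, -0.582, -0.431]
force: [-1.0, -1.3, 0.3]
width: 0.0004
```

Call:
{"op": "send_rows", "data": {"motion": [{"offset":[0.2,-0.05,0.15],"turn":0},{"offset":[0.35,-0.1,0.3],"turn":0},{"offset":[0.5,-0.15,0.45],"turn":0}]}}

```text
t: 38.25
eef_pos: [0.5087, -0.1352, 0.1636]
ee_rot: [-2.686, -0.581, -0.431]
force: [-6.6, -2.7, 4.0]
width: 0.0004
```

```bash
python3 ck.py
```

```text
tip [ 0.6212 -0.1006  0.03  ] F [-6.6 -2.7  4. ]
t 38.25 tcp [ 0.5087 -0.1352  0.1636] axis [ 0.632  0.194 -0.75 ] X [ 0.759 -0.349  0.549] q [-0.251  0.349 -0.424 -1.177 -0.383  2.561]
(np.float64(0.5587), np.float64(-0.133), np.float64(0.1636)) [3.7, -1.0, 3.2]
(np.float64(0.4876), np.float64(-0.1366), np.float64(0.1636)) [-1.6, 0.5, -1.4]
(np.float64(0.5176), np.float64(-0.1346), np.float64(0.1636)) [0.7, -0.2, 0.6]
panel at y .03 0
```

Call:
{"op": "send_rows", "data": {"motion": [{"offset":[0.15,-0.04,0.13],"turn":0},{"offset":[0.3,-0.08,0.26],"turn":0}]}}

```text
t: 38.5
eef_pos: [0.5133, -0.135, 0.1637]
ee_rot: [-2.685, -0.582, -0.431]
force: [-2.8, -1.8, 0.1]
width: 0.0002
```

Call:
{"op": "send_rows", "data": {"motion": [{"offset":[0.15,-0.04,0.13],"turn":0},{"offset":[0.3,-0.08,0.26],"turn":0}]}}

```text
t: 38.7
eef_pos: [0.5182, -0.1344, 0.1639]
ee_rot: [-2.684, -0.582, -0.432]
force: [0.3, -0.3, 0.6]
width: 0.0004
```

Call:
{"op": "send_rows", "data": {"motion": [{"offset":[0.15,-0.04,0.13],"turn":0}]}}

```text
t: 38.8
eef_pos: [0.5204, -0.1343, 0.1639]
ee_rot: [-2.684, -0.583, -0.432]
force: [0.2, 0.1, 0.1]
width: 0.0003
```

Call:
{"op": "send_rows", "data": {"motion": [{"offset":[0.12,-0.03,0.1],"turn":0},{"offset":[0.22,-0.06,0.19],"turn":0}]}}

```text
t: 39.0
eef_pos: [0.5224, -0.1341, 0.1636]
ee_rot: [-2.685, -0.581, -0.43]
force: [-9.2, -2.2, 7.3]
width: 0.0
```

```bash
python3 ck.py
```

```text
tip [ 0.6348 -0.0994  0.0301] F [-9.2 -2.2  7.3]
t 39.0 tcp [ 0.5224 -0.1341  0.1636] axis [ 0.632  0.195 -0.75 ] X [ 0.759 -0.349  0.549] q [-0.234  0.362 -0.404 -1.16  -0.376  2.529]
(np.float64(0.5724), np.float64(-0.1319), np.float64(0.1635)) [3.7, -1.0, 3.2]
(np.float64(0.4875), np.float64(-0.1367), np.float64(0.1635)) [-2.6, 0.8, -2.2]
(np.float64(0.5175), np.float64(-0.1347), np.float64(0.1635)) [-0.4, 0.1, -0.3]
panel at y .03 0
```

The fingertip now meets the hard stop (about 10 N) at tip x 0.635, exactly where the shut face was predicted. I back off along −x and take a last look.

Call:
{"op": "send_rows", "data": {"motion": [{"offset":[-0.7,0.2,-0.6],"turn":0},{"offset":[-2.2,0.6,-1.9],"turn":0},{"offset":[-4.5,1.2,-3.8],"turn":0},{"offset":[-7,1.8,-6],"turn":0},{"offset":[-9.5,2.5,-8.2],"turn":0},{"offset":[-11,2.9,-9.5],"turn":0},{"offset":[-11,2.9,-9.5],"turn":0},{"offset":[-11,2.9,-9.5],"turn":0}]}}

```text
t: 39.85
eef_pos: [0.3748, -0.1412, 0.1642]
ee_rot: [-2.684, -0.583, -0.433]
force: [0.5, -1.1, -0.5]
width: 0.0001
```

Run:
```python
from h import *
s=get_state(); print(s['t'],s['eef_pos'].round(3),s['force'].round(1))
g=save('side','s7'); t=save('top','t7')
P=world(g); a=g['frame'][100:360,160:460]; b=t['frame'][90:310,110:430]
cv2.imwrite('pics/c7.png',np.hstack([cv2.resize(a,(400,346)),cv2.resize(b,(400,346))]))
# face: grey panel points below plate, front
q=P.reshape(-1,3); m=(q[:,2]>.03)&(q[:,2]<.066)&(q[:,0]>.6)&(q[:,0]<.68)&(q[:,1]>-.13)&(q[:,1]<.07); print('face pts',m.sum(),np.percentile(q[m]@np.array([np.cos(.0436),np.sin(.0436),0]),[5,50,95]).round(4) if m.sum() else '')
A=load('top0')['frame'];B=t['frame']
for n,r in dict(bin=np.s_[240:315,105:195],star=np.s_[160:220,365:425],jar=np.s_[145:195,120:165]).items(): print(n,'mean diff',np.abs(A[r].astype(int)-B[r]).mean().round(2))
```

```text
39.85 [ 0.375 -0.141  0.164] [ 0.5 -1.1 -0.5]
face pts 32 [0.6386 0.6403 0.6412]
bin mean diff 8.39
star mean diff 8.45
jar mean diff 8.17
```

View pics/c7.png

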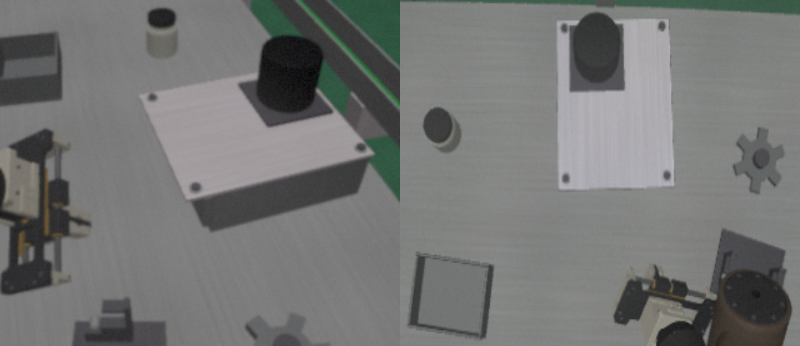

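The drawer is shut (measured face 0.640, predicted 0.639), nothing is touching, and the bystanders show only noise-level differences. I hand in.

```bash
python3 -c "
from station import *
print(job_done())"
```

```text
the job is handed in; nothing more can be done
None
```

I rolled the spare roller out of the clips and set it down in the drawer's front compartment. Then I pushed the drawer over its catch to its hard stop and handed the job in at about 40 s of the 58 allowed. No verdict is reported back.

**The lean:** the move rows have no tilt. I got the lean needed under the top plate (about 41°) by commanding poses just beyond the arm's reach in free space, where it tilts a little and keeps the tilt. This took two rounds. My first reach model was wrong for large wrist rotations, so I refitted it before going near the drawer.

**Last checks:**
- **Drawer:** the measured face is within about 1–2 mm of the predicted shut position. The last nudge met the hard stop at about 10–12 N. The highest wrist force I read while pushing was about that, but it was only read at the end of each call.
- **Robot:** it was backed off about 15 cm and touching nothing.
- **Bin, star wheel and jar:** a before/after picture comparison showed only noise-level differences.
- **Roller:** I last saw it lying in the compartment just before pushing. With the drawer shut it is hidden under the plate, so I could not check it directly.

No check failed or disagreed with another.

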